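Layer a mini burger and bring the probe thermometer over it

ROBOT

A 7-joint arm with a two-finger parallel gripper is mounted at the origin on a cart in front of the work surface, level with it; the furniture and walls round the work are solid. World frame = base frame: x ahead of the robot, y to its left, z up, the work surface at z = 0. Lengths are in m, angles in rad, forces in N, time in s.
With the tool pointing down it reaches from about 0.425 to 0.875 m from the base axis. Payload 4.7 kg.
Tool frame: the origin (TCP) lies midway between the tips of the shut fingers; the grasp point (between the pads) lies 19 mm behind it (arm.grasp_offset is the distance from the TCP to the grasp point, in m); z points along the fingers, y is the direction in which the jaws open and shut (so a half turn about z gives the same grasp; the last joint's range is limited). The gripper opens to 87 mm and grips with 3 to 60 N. Pads are 19 mm wide; open, the fingers measure 117 mm over their backs; the gripper's body (75 mm by 190 mm) begins 51 mm behind the grasp point.
Start: joints at [1.203, 0.321, -0.07, 1.45, 0.023, 1.371, -0.057], TCP at [0.242, -0.603, 0.193] pointing down, gripper open.
Joint ranges: [-2.86, 2.86], [-0.3, 2.09], [-1.38, 1.24], [0.06, 2.45], [-1.56, 4.7], [0.09, 2.05], [-2.69, 2.69]. Speed limits (rad/s): [2.57, 2.57, 3.14, 3.14, 3.14, 3.14, 3.14].

INTERFACE

Orientations are given as a unit quaternion [w, x, y, z].
In Python, from station import arm gives the robot as it stands. The module is installed in compiled form; this text tells all that it offers.
- The arm moves only by the tool send_rows, never from a script. Its argument "increments" is a list of rows, each an object of numbers: "x", "y", "z": the shift along the tool's x, y, z in m; "rx", "ry", "rz": the turn, a rotation vector about the tool's x, y, z in rad. In form: [{"x": .., "y": .., "z": .., "rx": .., "ry": .., "rz": ..}, ...]. A call has 1 to 12 rows; each row is the pose to reach, as a shift and turn from the pose commanded when the call began, along the tool's axes at that moment; what a row does not reach only later rows make up. A row lasts 1/8 s, in which the tool goes at most 62.5 mm and 10.7 degrees, less where a joint would pass 70% of its speed; a pose out of reach is approached as far as the arm can. A call with a gripper value outside its range is refused whole. "fingers" is the finger opening in m, from 0 to 0.087, set as the call begins (left out, the last holds). The fingers move at their own pace and stop on an object; the grip force is fixed at half the most. Time passes only in rows, so rows that repeat a pose let the fingers close. It gives the time, the measured TCP pose, the force and the opening at its end, in the units of the state.
- arm.sense(): the state, without advancing time (a new reading comes with each control period).
- arm.capture(name): name is "scene" or "top" or "wrist"; returns a dict with "img" (384x512x3 uint8, red, green, blue), "K" (3x3 intrinsics, pixels), "world_from_camera" (4x4, takes a point from camera to world coordinates). Camera axes: x right, y down, z forward; pixel columns grow to the right and rows downward; lengths in m; the calibration is good to about 2 mm. A picture is of the moment at which its call begins. There is no depth.
- arm.job_done(): hands the job in, once; it reports no verdict.
The state is a dict: "time_s": time; "joints": joint angles; "dq": joint speeds; "joint_torque": joint torques, N m; "tcp_pos": TCP position; "orientation": TCP orientation; "ft_force": force on the tool from outside, world axes, zero at the start; "ft_torque": the same for the moment, N m; "opening": opening from 0.0 (shut) to 1.0 (fully open).
Only numpy, scipy, OpenCV 4.12 (cv2) and the standard library are available. Lean on these libraries where they do the work, as an engineer would, in place of code of your own. Each camera call takes 0.05 s, during which the arm holds its last target. There are 200 camera calls.

TASK

Lay the bun base cut side up in the middle of the white plate and the brown patty centred on top of it. Then draw the probe thermometer out of its slanted holder, turn it so that its probe points straight down, and keep it raised with the tip just above the middle of the patty, about a finger's breadth clear and touching nothing but the gripper; finish while still holding it there. Leave the sesame bun top, the blue dish and the spoon where they are.

Things in the scene. Friction and masses are not known exactly. Their poses are not given: they have to be found in the camera images.
- plate: round white plate, 190 mm across, 16 mm high at the rim, loose; origin at the centre of its underside; the flat inner floor, about 116 mm across, is 5 mm above the origin
- bun_base: lower half of a small bun: brown disc with a pale flat cut face on top, 62 mm across, 20 mm thick; origin at the centre of its underside, z up through the cut face; starts on the cutting board
- patty: dark brown round patty, 60 mm across, 16 mm thick; origin at the centre of its underside, z up; starts on the cutting board
- bun_top: domed bun top with sesame seeds, 64 mm across, 30 mm high, on the cutting board; origin at the centre of its underside; not used, to be left alone
- board: white cutting board, fixed, 215 mm along its x, 370 mm along its y, 16 mm thick; origin at the centre of its underside
- thermometer: white probe thermometer, 202 mm long, about 45 g, loose in the holder; its x axis runs along the probe to the tip, z out of the display face. In this frame the case, to be gripped, spans x = -101 to -31 mm, y = -15 to 15, z = 0 to 17; the steel probe, 4 mm thick, runs on at y = 0, z = 8 to the tip at x = 93
- probe_tip (a point): the tip of the thermometer's probe
- holder: grey slanted holder, fixed, foot 172x64 mm, origin under its centre; +x points level from the raised case end to the low tip end. The thermometer lies in it 35 degrees down toward +x, origin 65 mm up. The upper 45 mm of its case stand free on both sides above cheeks 40 mm wide; the last 48 mm of the probe are in a closed sleeve: pull 60 mm or more back along its length before lifting it
- sleeve_end (a point): closed low end of the holder's sleeve, 4 mm beyond where the probe tip lies when the thermometer is in
- dish: small blue dish, 84 mm across, 24 mm high, origin at the centre of its underside; to be left alone
- spoon: metal spoon, 137 mm long, lying flat near the front edge; to be left alone
Mind the look-alikes: they are no part of the job. Of the things like the patty, leave any that is yellow; of the rest the larger one is meant.

How it is judged:
By the outcome, as a careful person would: the job done as asked, in the order asked, and still so for the second after the job is handed in, while the arm keeps its last pose, push and grip.
It also fails if it takes over 64 s, if anything falls off the work surface, if the arm or the gripper's body presses on something with over 40 N, if the wrist force passes 120 N, or if a joint passes its speed limit or range.

## Working session

There is one attempt and no reset: what is moved stays moved. The work goes in short steps, Python scripts to look and compute and a tool call to move; the robot and the scene stay as the last step left them, time stands still between calls to the robot, and variables do not carry over. Pictures are saved under pics/ and viewed, about 8 in all and at most 12, crops included, and the job is handed in when it is done.

Besides the shell and the picture viewer there is one more tool, called after ">>>" in YAML: its name, and indented under it one key for each argument. send_rows: Moves the arm, as the interface text tells. Its arguments: {"type":"object","properties":{"increments":{"type":"array"},"fingers":{"type":"number"}},"required":["increments"]}

```bash
mkdir -p pics; cat > h.py <<'E'
import numpy as np, cv2
from station import arm
def cap(n,fn=None):
    c=arm.capture(n)
    if fn: cv2.imwrite('pics/'+fn,c['img'][:,:,::-1])
    return c
def ray(c,u,v,z):
    T=c['world_from_camera'];d=T[:3,:3]@np.linalg.inv(c['K'])@[u,v,1];o=T[:3,3]
    return o+d*(z-o[2])/d[2]
def proj(c,p):
    T=np.linalg.inv(c['world_from_camera']);q=c['K']@(T[:3,:3]@np.array(p)+T[:3,3]);return q[:2]/q[2]
E
python3 - <<'E'
from h import *
a=cap('top');b=cap('scene')
im=np.hstack([a['img'],b['img']])[:,:,::-1]
cv2.imwrite('pics/top.png',a['img'][:,:,::-1]);cv2.imwrite('pics/scene.png',b['img'][:,:,::-1])
print(a['world_from_camera'].round(3),a['K'],b['world_from_camera'].round(3));print(arm.sense())
E
```

```text
[[ 0.    -0.987  0.163  0.291]
 [-1.    -0.002 -0.01  -0.087]
 [ 0.01  -0.163 -0.987  1.558]
 [ 0.     0.     0.     1.   ]] [[487.57926966   0.         252.71838106]
 [  0.         487.57926966 193.67050031]
 [  0.           0.           1.        ]] [[-0.895 -0.311  0.319 -0.037]
 [-0.445  0.605 -0.66   1.085]
 [ 0.012 -0.733 -0.681  1.304]
 [ 0.     0.     0.     1.   ]]
{'time_s': 0.1, 'joints': array([ 1.20309617,  0.32176168, -0.07010608,  1.45155249,  0.02258331,
        1.37077603, -0.05685642]), 'dq': array([-3.71215918e-04, -5.75792622e-04,  1.65428323e-04, -2.30340955e-03,
        8.38567055e-05, -2.57238530e-07,  1.57262737e-03]), 'joint_torque': array([-4.51598144e-04, -4.92569447e+01, -4.05682884e-01, -3.13396132e+01,
       -6.40230230e-02,  3.95070633e-02,  6.86712588e-05]), 'tcp_pos': array([ 0.24195558, -0.60270913,  0.19246301]), 'orientation': array([-8.32499046e-04,  9.81825106e-01,  1.89786009e-01, -1.95865193e-04]), 'ft_force': array([ 0.38251115,  0.11187365, -0.13575656]), 'ft_torque': array([-0.00140859, -0.00418515,  0.03921283]), 'opening': 1.0027262674138258}
```

View pics/top.png

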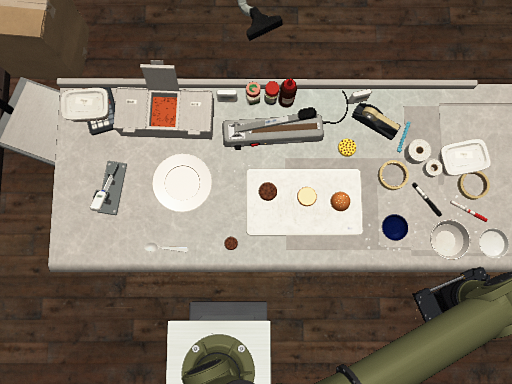

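View pics/scene.png

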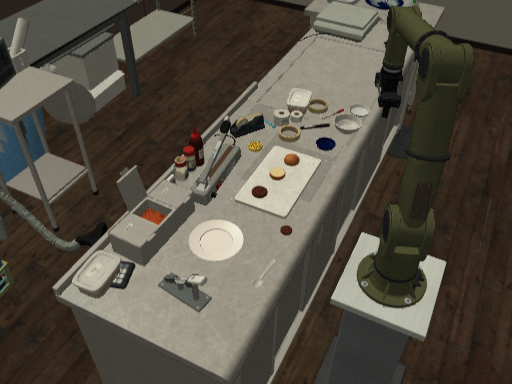

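The top view shows the plate at (182,183), patty on the board at (268,191), bun base at (306,196), bun top at (340,201), a smaller look-alike at (231,243) and the holder at (108,188). The scene view agrees with this.

```bash
python3 - <<'E'
from h import *
a=cap('top');im=a['img'];hsv=cv2.cvtColor(im,cv2.COLOR_RGB2HSV)
def blob(u,v,r,m,z,name):
    k=np.zeros(m.shape,np.uint8);cv2.rectangle(k,(u-r,v-r),(u+r,v+r),255,-1)
    n,l,s,c=cv2.connectedComponentsWithStats(((m>0)&(k>0)).astype(np.uint8))
    i=1+np.argmax(s[1:,4]);cu,cv_=c[i]
    p=ray(a,cu,cv_,z); d=s[i,2:4]*1.558/487
    print(name,c[i].round(1),s[i],p.round(4),d.round(3))
for u,v in[(182,183),(268,191),(306,196),(340,201),(231,243),(255,220),(182,160)]: print((u,v),im[v,u],hsv[v,u])
g=im.astype(int)
blob(268,191,18,(g[:,:,0]<150),0.032,'patty')
blob(231,243,15,(g[:,:,0]<120),0.016,'small')
blob(306,196,18,((g[:,:,0]-g[:,:,2])>25),0.036,'base')
blob(340,201,18,((g[:,:,0]-g[:,:,2])>40),0.026,'top')
blob(182,183,34,(g.min(2)>205),0.012,'plate')
blob(395,228,20,((g[:,:,2]-g[:,:,0])>30),0.02,'dish')
c=cv2.resize(im[150:225,75:145],None,fx=8,fy=8,interpolation=cv2.INTER_CUBIC)
cv2.imwrite('pics/hold.png',c[:,:,::-1])
E
```

```text
(182, 183) [249 244 236] [ 18  13 249]
(268, 191) [116  66  43] [  9 160 116]
(306, 196) [249 236 190] [ 23  60 249]
(340, 201) [206 122  61] [ 13 179 206]
(231, 243) [113  64  40] [ 10 165 113]
(255, 220) [245 241 232] [ 21  14 245]
(182, 160) [248 243 235] [ 18  13 248]
patty [267.4 191.2] [259 182  18  19 263] [ 0.5502 -0.1496  0.032 ] [0.058 0.061]
small [230.7 243.1] [225 237  13  13 128] [ 0.3871 -0.0339  0.016 ] [0.042 0.042]
base [306.4 196.1] [297 186  20  21 320] [ 0.5341 -0.2728  0.036 ] [0.064 0.067]
top [340.  200.9] [330 191  21  20 314] [ 0.5205 -0.3809  0.026 ] [0.067 0.064]
plate [181.6 182.4] [ 153  154   59   58 2636] [0.5821 0.1256 0.012 ] [0.189 0.186]
dish [393.9 228. ] [383 216  24  24 431] [ 0.4347 -0.5507  0.02  ] [0.077 0.077]
```

View pics/hold.png

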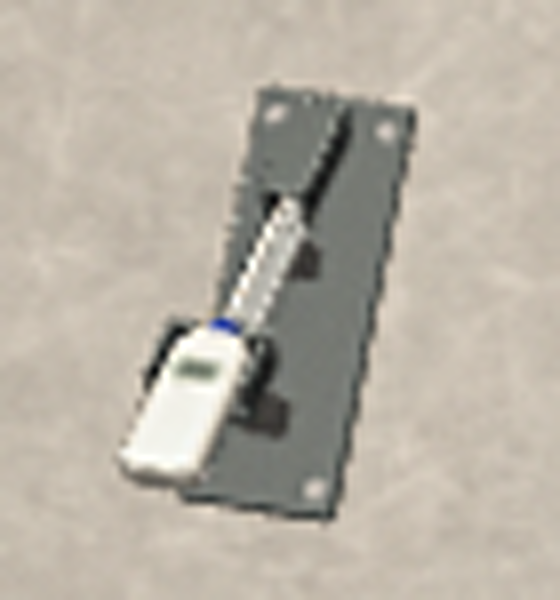

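```bash
cat >> h.py <<'E'
from scipy.spatial.transform import Rotation as Ro
def cur():
    s=arm.sense();q=s['orientation'];return s,s['tcp_pos'],Ro.from_quat(q[[1,2,3,0]])
def down(yaw):  # tool z down, tool x at yaw (deg)
    return Ro.from_euler('z',yaw,degrees=True)*Ro.from_euler('x',180,degrees=True)
def row(p,R=None,src=None):
    s,p0,R0=cur() if src is None else (None,)+src
    R=R0 if R is None else R
    d=R0.inv().apply(np.array(p)-p0);r=(R0.inv()*R).as_rotvec()
    print('row',dict(zip(['x','y','z','rx','ry','rz'],[float(x) for x in np.r_[d,r].round(4)])),'mm',round(1000*np.linalg.norm(d)),'deg',round(np.degrees(np.linalg.norm(r))))
E
python3 - <<'E'
from h import *
row([.534,-.273,.19],down(63))
E
```

```text
row {'x': 0.3939, 'y': -0.1972, 'z': 0.0029, 'rx': -0.0014, 'ry': -0.0004, 'rz': -0.7177} mm 441 deg 41
```

>>> send_rows:
  increments:
    - {"x":0.06,"y":-0.03,"z":0,"rz":-0.11}
    - {"x":0.12,"y":-0.06,"z":0,"rz":-0.22}
    - {"x":0.17,"y":-0.085,"z":0,"rz":-0.31}
    - {"x":0.22,"y":-0.11,"z":0,"rz":-0.4}
    - {"x":0.27,"y":-0.135,"z":0,"rz":-0.49}
    - {"x":0.32,"y":-0.16,"z":0,"rz":-0.58}
    - {"x":0.36,"y":-0.18,"z":0.003,"rz":-0.66}
    - {"x":0.394,"y":-0.197,"z":0.003,"rx":-0.0014,"rz":-0.718}
    - {"x":0.394,"y":-0.197,"z":0.003,"rx":-0.0014,"rz":-0.718}
    - {"x":0.394,"y":-0.197,"z":0.003,"rx":-0.0014,"rz":-0.718}
    - {"x":0.394,"y":-0.197,"z":0.003,"rx":-0.0014,"rz":-0.718}
  fingers: 0.087

```text
schema error: expected keys x, y, z, rx, ry, rz
```

```bash
python3 - <<'E'
from h import *
s,p,R=cur();print(s['time_s'],s['joints'].round(3),p,R.as_matrix().round(3))
c=cap('wrist','w1.png');print(c['world_from_camera'].round(3),c['K'][0,0]);print(proj(c,[.534,-.273,.036]))
E
```

```text
0.15 [ 1.203  0.322 -0.07   1.451  0.023  1.371 -0.057] [ 0.24194565 -0.60280308  0.19261207] [[ 0.928  0.373 -0.001]
 [ 0.373 -0.928  0.001]
 [-0.    -0.001 -1.   ]]
[[ 0.372 -0.893 -0.253  0.311]
 [-0.928 -0.359 -0.099 -0.576]
 [-0.002  0.272 -0.962  0.384]
 [ 0.     0.     0.     1.   ]] 288.3703364981732
[  27.71536192 -285.60844404]
```

View pics/w1.png

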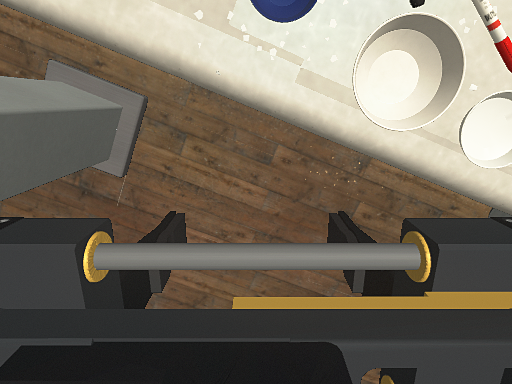

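The wrist view is still from the start pose: the fingers are at (170,240) and (340,240), and the camera looks past them. The move was refused because every row needs all six keys, so I'll resend it.

>>> send_rows:
  increments:
    - {"x":0.06,"y":-0.03,"z":0,"rx":0,"ry":0,"rz":-0.11}
    - {"x":0.12,"y":-0.06,"z":0,"rx":0,"ry":0,"rz":-0.22}
    - {"x":0.17,"y":-0.085,"z":0,"rx":0,"ry":0,"rz":-0.31}
    - {"x":0.22,"y":-0.11,"z":0,"rx":0,"ry":0,"rz":-0.4}
    - {"x":0.27,"y":-0.135,"z":0,"rx":0,"ry":0,"rz":-0.49}
    - {"x":0.32,"y":-0.16,"z":0,"rx":0,"ry":0,"rz":-0.58}
    - {"x":0.36,"y":-0.18,"z":0.003,"rx":0,"ry":0,"rz":-0.66}
    - {"x":0.394,"y":-0.197,"z":0.003,"rx":0,"ry":0,"rz":-0.718}
    - {"x":0.394,"y":-0.197,"z":0.003,"rx":0,"ry":0,"rz":-0.718}
    - {"x":0.394,"y":-0.197,"z":0.003,"rx":0,"ry":0,"rz":-0.718}
    - {"x":0.394,"y":-0.197,"z":0.003,"rx":0,"ry":0,"rz":-0.718}
  fingers: 0.087

```text
time_s: 1.58
tcp_pos: [0.5333, -0.2753, 0.1903]
orientation: [0.0, 0.853, 0.521, -0.0]
ft_force: [0.0, -0.2, -0.2]
opening: 0.996
```

```bash
python3 - <<'E'
from h import *
s,p,R=cur();print(s['time_s'],s['joints'].round(3),p,R.as_matrix().round(3))
c=cap('wrist','w2.png');print(c['world_from_camera'].round(3),c['K'][0,0]);print(proj(c,[.534,-.273,.036]),proj(c,[.55,-.15,.032]))
E
```

```text
1.575 [ 0.777  0.242 -0.408  1.574  0.099  1.346 -0.116] [ 0.53334288 -0.27529344  0.19034927] [[ 0.456  0.89  -0.001]
 [ 0.89  -0.456 -0.001]
 [-0.001 -0.    -1.   ]]
[[ 0.89  -0.439 -0.125  0.567]
 [-0.457 -0.856 -0.242 -0.209]
 [-0.001  0.272 -0.962  0.382]
 [ 0.     0.     0.     1.   ]] 288.3703364981732
[256.72187346 161.78413049] [219.45798313  59.1168957 ]
```

View pics/w2.png

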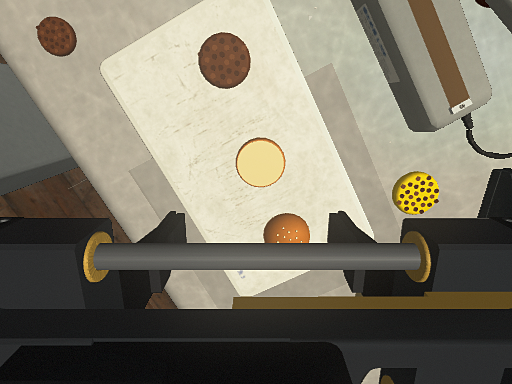

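Wrist view: bun base (cut face up) at (260,162), patty at (224,60), bun top at (287,232).

```bash
cat >> h.py <<'E'
def circ(c,u,v,m,z,rmax=60):
    n,l,s,_=cv2.connectedComponentsWithStats(m.astype(np.uint8))
    k=l==l[v,u]; ct=max(cv2.findContours(k.astype(np.uint8),cv2.RETR_EXTERNAL,cv2.CHAIN_APPROX_NONE)[0],key=cv2.contourArea)[:,0]
    P=np.array([ray(c,a,b,z)[:2] for a,b in ct]).astype(np.float32)
    (x,y),r=cv2.minEnclosingCircle(P);return np.array([x,y]).round(4),round(r,4),s[l[v,u],4]
E
python3 - <<'E'
from h import *
c=cap('wrist');im=c['img'].astype(int)
b=circ(c,260,162,(im[:,:,0]-im[:,:,2]>35)&(im[:,:,0]>180),.036);print(b)
q=circ(c,224,62,(im[:,:,0]<170)&(im[:,:,0]-im[:,:,2]>15),.028);print(q)
row([*b[0],.019],down(63))
E
```

```text
(array([ 0.5361, -0.2803]), 0.0332, np.int32(1818))
(array([ 0.5532, -0.1531]), 0.0303, np.int32(2329))
row {'x': -0.0035, 'y': 0.0047, 'z': 0.1715, 'rx': -0.0, 'ry': 0.0006, 'rz': -0.0022} mm 172 deg 0
```

>>> send_rows:
  increments:
    - {"x":-0.002,"y":0.003,"z":0.05,"rx":0,"ry":0,"rz":0}
    - {"x":-0.002,"y":0.003,"z":0.1,"rx":0,"ry":0,"rz":0}
    - {"x":-0.002,"y":0.003,"z":0.14,"rx":0,"ry":0,"rz":0}
    - {"x":-0.002,"y":0.003,"z":0.16,"rx":0,"ry":0,"rz":0}
    - {"x":-0.002,"y":0.003,"z":0.171,"rx":0,"ry":0,"rz":0}
    - {"x":-0.002,"y":0.003,"z":0.171,"rx":0,"ry":0,"rz":0}
    - {"x":-0.002,"y":0.003,"z":0.171,"rx":0,"ry":0,"rz":0}

```text
time_s: 2.55
tcp_pos: [0.5374, -0.2774, 0.0211]
orientation: [0.001, 0.853, 0.523, 0.001]
ft_force: [0.2, -0.4, 0.6]
opening: 0.999
```

>>> send_rows:
  increments:
    - {"x":0,"y":0,"z":0,"rx":0,"ry":0,"rz":0}
    - {"x":0,"y":0,"z":0,"rx":0,"ry":0,"rz":0}
    - {"x":0,"y":0,"z":0,"rx":0,"ry":0,"rz":0}
    - {"x":0,"y":0,"z":0,"rx":0,"ry":0,"rz":0}
    - {"x":0,"y":0,"z":0,"rx":0,"ry":0,"rz":0}
  fingers: 0.05

```text
time_s: 3.18
tcp_pos: [0.5361, -0.2768, 0.0194]
orientation: [-0.0, 0.853, 0.523, -0.0]
ft_force: [0.2, -0.0, 0.1]
opening: 0.595
```

>>> send_rows:
  increments:
    - {"x":0,"y":0,"z":-0.04,"rx":0,"ry":0,"rz":0}
    - {"x":0,"y":0,"z":-0.1,"rx":0,"ry":0,"rz":0}
    - {"x":0,"y":0,"z":-0.14,"rx":0,"ry":0,"rz":0}
    - {"x":0,"y":0,"z":-0.14,"rx":0,"ry":0,"rz":0}
    - {"x":0,"y":0,"z":-0.14,"rx":0,"ry":0,"rz":0}

```text
time_s: 3.8
tcp_pos: [0.5356, -0.2766, 0.1587]
orientation: [-0.0, 0.853, 0.523, -0.0]
ft_force: [-0.3, 0.1, -0.5]
opening: 0.577
```

```bash
python3 - <<'E'
from h import *
s,p,R=cur();print(s['time_s'],s['joints'].round(3),p,s['opening'],s['ft_force'])
row([.582,.1256,.16],down(102))
E
```

```text
3.8 [ 0.776  0.267 -0.409  1.609  0.11   1.289 -0.121] [ 0.53561916 -0.27658012  0.15868243] 0.5768334579369895 [-0.30442889  0.13372461 -0.51833305]
row {'x': 0.3794, 'y': -0.1412, 'z': -0.0013, 'rx': -0.0011, 'ry': -0.0001, 'rz': -0.6804} mm 405 deg 39
```

```bash
python3 - <<'E'
from h import *
c=cap('wrist');a=cap('top')
im=np.vstack([c['img'][:300],cv2.resize(a['img'][130:260,215:430],(512,310))])
cv2.imwrite('pics/w3.png',im[:,:,::-1])
E
```

```text
(no output)
```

View pics/w3.png

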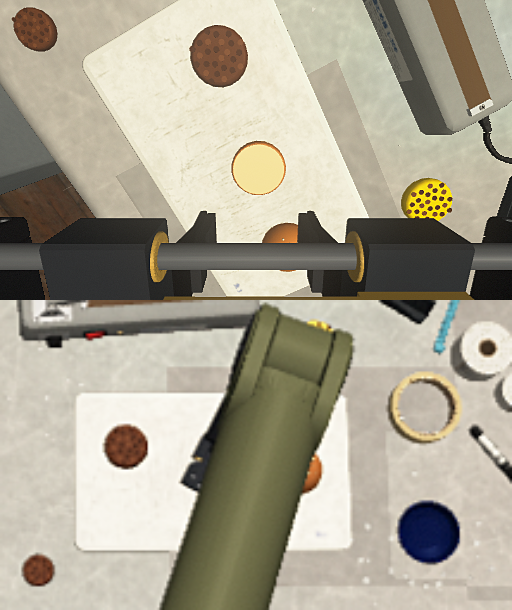

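The bun base is still on the board at (258,168) in the wrist view, and the jaws are empty. I'll check the TCP projection and the base's current position.

```bash
python3 - <<'E'
from h import *
s,p,R=cur();c=cap('wrist');im=c['img'].astype(int)
print('tcp px',proj(c,p),'grasp',proj(c,p+[0,0,.019]),'below tcp on z=.036',proj(c,[p[0],p[1],.036]))
for z in(.016,.036):
  print(circ(c,258,168,(im[:,:,0]-im[:,:,2]>35)&(im[:,:,0]>180),z))
E
```

```text
tcp px [257.21565093 209.28556567] grasp [257.16239474 219.91971245] below tcp on z=.036 [257.41297008 169.88505286]
(array([ 0.5355, -0.28  ]), 0.0334, np.int32(2204))
(array([ 0.5374, -0.2757]), 0.0313, np.int32(2204))
```

>>> send_rows:
  increments:
    - {"x":0.001,"y":0.001,"z":0,"rx":0,"ry":0,"rz":0}
    - {"x":0.001,"y":0.001,"z":0,"rx":0,"ry":0,"rz":0}
    - {"x":0.001,"y":0.001,"z":0,"rx":0,"ry":0,"rz":0}
    - {"x":0.001,"y":0.001,"z":0.05,"rx":0,"ry":0,"rz":0}
    - {"x":0.001,"y":0.001,"z":0.1,"rx":0,"ry":0,"rz":0}
    - {"x":0.001,"y":0.001,"z":0.13,"rx":0,"ry":0,"rz":0}
    - {"x":0.001,"y":0.001,"z":0.1415,"rx":0,"ry":0,"rz":0}
    - {"x":0.001,"y":0.001,"z":0.1415,"rx":0,"ry":0,"rz":0}
    - {"x":0.001,"y":0.001,"z":0.1415,"rx":0,"ry":0,"rz":0}
  fingers: 0.087

```text
time_s: 5.08
tcp_pos: [0.5389, -0.2769, 0.0197]
orientation: [0.001, 0.853, 0.523, 0.001]
ft_force: [0.0, -0.5, -0.3]
opening: 1.001
```

>>> send_rows:
  increments:
    - {"x":0,"y":0,"z":0,"rx":0,"ry":0,"rz":0}
    - {"x":0,"y":0,"z":0,"rx":0,"ry":0,"rz":0}
    - {"x":0,"y":0,"z":0,"rx":0,"ry":0,"rz":0}
  fingers: 0.055

```text
time_s: 5.45
tcp_pos: [0.5377, -0.2765, 0.0184]
orientation: [0.0, 0.853, 0.523, 0.0]
ft_force: [-0.3, 0.6, 0.6]
opening: 0.743
```

>>> send_rows:
  increments:
    - {"x":0,"y":0,"z":0,"rx":0,"ry":0,"rz":0}
    - {"x":0,"y":0,"z":0,"rx":0,"ry":0,"rz":0}
    - {"x":0,"y":0,"z":0,"rx":0,"ry":0,"rz":0}

```text
time_s: 5.82
tcp_pos: [0.5375, -0.2763, 0.0179]
orientation: [-0.0, 0.853, 0.523, -0.0]
ft_force: [0.2, -0.1, -0.2]
opening: 0.634
```

```bash
python3 - <<'E'
from h import *
s,p,R=cur();print(s['time_s'],p,s['opening'],s['ft_force'])
c=cap('wrist');b=cap('scene')
im=np.vstack([c['img'][60:300],cv2.resize(b['img'][130:220,230:340],(512,350))])
cv2.imwrite('pics/w4.png',im[:,:,::-1])
E
```

```text
5.825 [ 0.53747559 -0.27628918  0.01789607] 0.6339222125613941 [ 0.15358579 -0.05143025 -0.20373667]
```

View pics/w4.png

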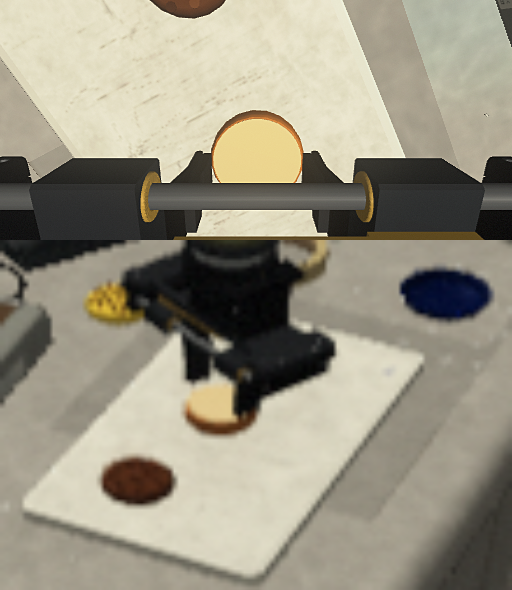

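The base sits between the fingertips at columns 212–302 and is barely touched. The opening equals the command, so the tips are relieved and I need to close further.

>>> send_rows:
  increments:
    - {"x":0,"y":0,"z":0,"rx":0,"ry":0,"rz":0}
    - {"x":0,"y":0,"z":0,"rx":0,"ry":0,"rz":0}
    - {"x":0,"y":0,"z":0,"rx":0,"ry":0,"rz":0}
    - {"x":0,"y":0,"z":0,"rx":0,"ry":0,"rz":0}
  fingers: 0.02

```text
time_s: 6.42
tcp_pos: [0.5375, -0.2763, 0.018]
orientation: [0.0, 0.853, 0.523, -0.0]
ft_force: [1.3, 0.0, -0.3]
opening: 0.281
```

>>> send_rows:
  increments:
    - {"x":0,"y":0,"z":0,"rx":0,"ry":0,"rz":0}
    - {"x":0,"y":0,"z":0,"rx":0,"ry":0,"rz":0}

```text
time_s: 6.68
tcp_pos: [0.5375, -0.2763, 0.018]
orientation: [0.0, 0.853, 0.523, -0.0]
ft_force: [-0.5, -0.1, -0.3]
opening: 0.236
```

```bash
python3 - <<'E'
from h import *
s,p,R=cur();c=cap('wrist');im=c['img'].astype(int)
print(p,s['opening'],circ(c,257,215,(im[:,:,0]-im[:,:,2]>35)&(im[:,:,0]>180),.036))
E
```

```text
[ 0.53750321 -0.27632386  0.01795351] 0.2364661296269171 (array([ 0.5372, -0.2752]), 0.0309, np.int32(3816))
```

```bash
python3 - <<'E'
from h import *
c=cap('wrist');b=cap('scene')
im=np.vstack([c['img'][100:330],cv2.resize(b['img'][130:220,230:340],(512,370),interpolation=cv2.INTER_CUBIC)])
cv2.imwrite('pics/w5.png',im[:,:,::-1])
E
```

```text
(no output)
```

View pics/w5.png

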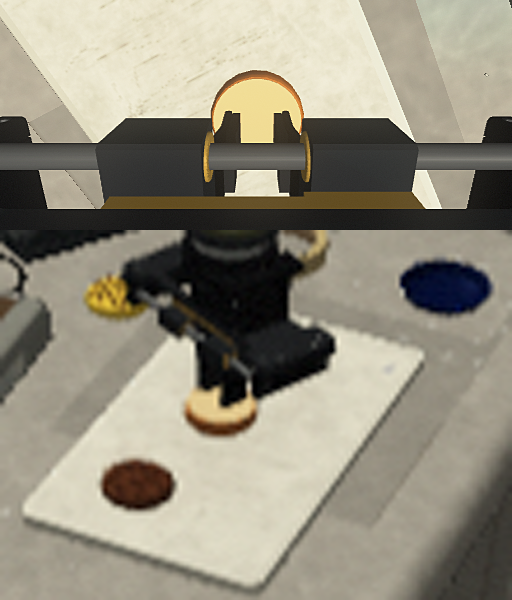

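The fingers closed to about 20 mm over the pale face without moving the bun, so they must be above it. The height estimate needs checking, so I'll triangulate from the first top and scene pictures.

```bash
python3 - <<'E'
from h import *
a=cap('top');b=cap('scene')
A=cv2.imread('pics/top.png')[:,:,::-1].astype(int);B=cv2.imread('pics/scene.png')[:,:,::-1].astype(int)
def cen(im,m,u,v):
    n,l,s,c=cv2.connectedComponentsWithStats(m.astype(np.uint8));k=l[v,u];return c[k],s[k]
def tri(p,q):
    r=[]
    for c,x in((a,p),(b,q)):
        d=ray(c,*x,0)-c['world_from_camera'][:3,3];r.append((c['world_from_camera'][:3,3],d/np.linalg.norm(d)))
    M=np.stack([r[0][1],-r[1][1]],1);t=np.linalg.lstsq(M,r[1][0]-r[0][0],rcond=None)[0]
    x,y=r[0][0]+t[0]*r[0][1],r[1][0]+t[1]*r[1][1];return ((x+y)/2).round(4),np.linalg.norm(x-y).round(4)
pale=lambda I:(I[:,:,0]-I[:,:,2]>35)&(I[:,:,0]>200)
dark=lambda I:(I[:,:,0]<150)&(I[:,:,0]-I[:,:,2]>25)
for n,f,p,q in(('base',pale,(306,196),(277,174)),('patty',dark,(268,191),(259,191)),('small',dark,(231,243),(286,230))):
    P=cen(A,f(A),*p);Q=cen(B,f(B),*q);print(n,P,Q,tri(P[0],Q[0]))
wb=lambda I:(I[:,:,0].astype(int)-I[:,:,2]>150)
s,p,R=cur();print(p,s['opening'])
E
```

```text
base (array([306.7810219 , 195.41605839]), array([298, 187,  19,  18, 274], dtype=int32)) (array([276.94339623, 171.01886792]), array([270, 167,  15,   9, 106], dtype=int32)) (array([ 0.5362, -0.2738,  0.0383]), np.float64(0.0004))
patty (array([267.44787645, 191.15830116]), array([259, 182,  18,  19, 259], dtype=int32)) (array([258.9270073 , 190.97810219]), array([252, 186,  16,  11, 137], dtype=int32)) (array([ 0.5524, -0.1497,  0.0272]), np.float64(0.0022))
small (array([230.68345324, 242.8705036 ]), array([224, 237,  14,  13, 139], dtype=int32)) (array([285.56521739, 229.05434783]), array([280, 224,  12,  10,  92], dtype=int32)) (array([ 0.3892, -0.0332,  0.0092]), np.float64(0.0022))
[ 0.53750893 -0.27632075  0.017972  ] 0.2291814528248088
```

```bash
python3 - <<'E'
from h import *
s,p,R=cur();b=cap('scene')
for dz in(0,.02,.04): print(dz,proj(b,p+[0,0,dz]))
print(R.as_matrix().round(3),proj(b,[.536,-.274,.036]))
im=cv2.resize(b['img'][140:190,250:310],(720,600),interpolation=cv2.INTER_CUBIC);cv2.imwrite('pics/s6.png',im[:,:,::-1])
E
```

```text
0 [276.75651305 174.46794766]
0.02 [276.95457159 170.62117597]
0.04 [277.15542489 166.72012337]
[[ 0.454  0.891  0.   ]
 [ 0.891 -0.454 -0.   ]
 [-0.     0.    -1.   ]] [277.03604259 171.46159536]
```

View pics/s6.png

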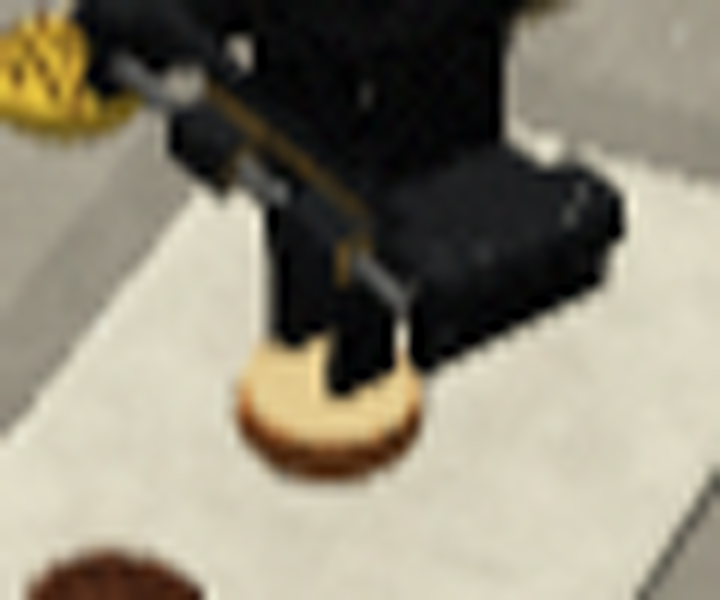

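The scene crop shows the finger tips at about (340,395) and (300,345), i.e. px (276.7,170.8). That fits a point roughly 18 mm above the reported TCP, and nothing was touched. I'll check the grasp offset, then probe downwards with the jaws open around the bun.

>>> send_rows:
  increments:
    - {"x":0,"y":0,"z":-0.03,"rx":0,"ry":0,"rz":0}
    - {"x":0,"y":0,"z":-0.03,"rx":0,"ry":0,"rz":0}
    - {"x":0,"y":0,"z":-0.03,"rx":0,"ry":0,"rz":0}
    - {"x":0,"y":0,"z":-0.03,"rx":0,"ry":0,"rz":0}
    - {"x":0,"y":0,"z":-0.03,"rx":0,"ry":0,"rz":0}
    - {"x":0,"y":0,"z":-0.03,"rx":0,"ry":0,"rz":0}
    - {"x":0,"y":0,"z":-0.03,"rx":0,"ry":0,"rz":0}
    - {"x":0,"y":0,"z":-0.03,"rx":0,"ry":0,"rz":0}
    - {"x":0,"y":0,"z":0,"rx":0,"ry":0,"rz":0}
    - {"x":0,"y":0,"z":0,"rx":0,"ry":0,"rz":0}
  fingers: 0.08

```text
time_s: 8.22
tcp_pos: [0.5354, -0.2754, 0.0158]
orientation: [-0.002, 0.853, 0.523, -0.001]
ft_force: [-0.8, 0.2, -0.2]
opening: 0.918
```

>>> send_rows:
  increments:
    - {"x":0,"y":0,"z":0.003,"rx":0,"ry":0,"rz":0}
    - {"x":0,"y":0,"z":0.005,"rx":0,"ry":0,"rz":0}
    - {"x":0,"y":0,"z":0.005,"rx":0,"ry":0,"rz":0}

```text
time_s: 8.6
tcp_pos: [0.5378, -0.2765, 0.0135]
orientation: [0.0, 0.853, 0.523, 0.0]
ft_force: [-0.6, -0.7, -0.3]
opening: 0.92
```

>>> send_rows:
  increments:
    - {"x":0,"y":0,"z":0.003,"rx":0,"ry":0,"rz":0}
    - {"x":0,"y":0,"z":0.004,"rx":0,"ry":0,"rz":0}
    - {"x":0,"y":0,"z":0.004,"rx":0,"ry":0,"rz":0}

```text
time_s: 8.98
tcp_pos: [0.5374, -0.2763, 0.0088]
orientation: [-0.0, 0.853, 0.523, -0.0]
ft_force: [0.5, 0.3, 0.5]
opening: 0.917
```

```bash
python3 -c "
from h import *
s,p,R=cur();print(arm.grasp_offset,p,s['ft_force'],s['joints'].round(3))"
```

```text
0.0187 [ 0.53738632 -0.27628058  0.00881176] [0.53066162 0.34099981 0.51579678] [ 0.752  0.408 -0.389  1.753  0.178  1.015 -0.173]
```

>>> send_rows:
  increments:
    - {"x":0,"y":0,"z":0.002,"rx":0,"ry":0,"rz":0}
    - {"x":0,"y":0,"z":0.004,"rx":0,"ry":0,"rz":0}
    - {"x":0,"y":0,"z":0.004,"rx":0,"ry":0,"rz":0}

```text
time_s: 9.35
tcp_pos: [0.5373, -0.2762, 0.0047]
orientation: [-0.0, 0.853, 0.523, -0.0]
ft_force: [0.6, 0.9, 0.2]
opening: 0.918
```

>>> send_rows:
  increments:
    - {"x":0,"y":0,"z":0.002,"rx":0,"ry":0,"rz":0}
    - {"x":0,"y":0,"z":0.003,"rx":0,"ry":0,"rz":0}
    - {"x":0,"y":0,"z":0.003,"rx":0,"ry":0,"rz":0}

```text
time_s: 9.72
tcp_pos: [0.5374, -0.2763, 0.0018]
orientation: [-0.0, 0.853, 0.523, -0.0]
ft_force: [-0.2, -0.4, -1.1]
opening: 0.921
```

>>> send_rows:
  increments:
    - {"x":0,"y":0,"z":0,"rx":0,"ry":0,"rz":0}
    - {"x":0,"y":0,"z":0,"rx":0,"ry":0,"rz":0}
    - {"x":0,"y":0,"z":0,"rx":0,"ry":0,"rz":0}
    - {"x":0,"y":0,"z":0,"rx":0,"ry":0,"rz":0}
    - {"x":0,"y":0,"z":0,"rx":0,"ry":0,"rz":0}
  fingers: 0.03

```text
time_s: 10.35
tcp_pos: [0.5376, -0.2763, 0.002]
orientation: [0.0, 0.853, 0.523, 0.0]
ft_force: [0.8, -0.4, -0.2]
opening: 0.682
```

The base is held now (opening 0.68, about 60 mm). The reported TCP evidently lies about 19 mm beyond the real tips, and I'll account for that from here on.

>>> send_rows:
  increments:
    - {"x":0,"y":0,"z":-0.03,"rx":0,"ry":0,"rz":0}
    - {"x":0,"y":0,"z":-0.08,"rx":0,"ry":0,"rz":0}
    - {"x":0,"y":0,"z":-0.12,"rx":0,"ry":0,"rz":0}
    - {"x":0,"y":0,"z":-0.12,"rx":0,"ry":0,"rz":0}
    - {"x":0,"y":0,"z":-0.12,"rx":0,"ry":0,"rz":0}

```text
time_s: 10.98
tcp_pos: [0.5369, -0.2761, 0.1213]
orientation: [-0.0, 0.853, 0.523, -0.0]
ft_force: [0.4, 0.4, -1.9]
opening: 0.682
```

```bash
python3 - <<'E'
from h import *
s,p,R=cur();c=cap('wrist');im=c['img'].astype(int)
print(p,s['opening'],s['ft_force'])
# base in hand relative to tool: top face is .034 above T
b=circ(c,257,195,(im[:,:,0]-im[:,:,2]>35)&(im[:,:,0]>180),p[2]+.034);print(b,R.inv().apply([*(b[0]-p[:2]),0]).round(4))
row([.582,.1256,.12],down(102))
E
```

```text
[ 0.53694502 -0.27614024  0.12127914] 0.681949707094193 [ 0.40311917  0.38632512 -1.94335235]
(array([ 0.5374, -0.2747]), 0.03, np.int32(4894)) [ 0.0015 -0.0002 -0.    ]
row {'x': 0.3785, 'y': -0.1417, 'z': 0.0008, 'rx': -0.0023, 'ry': -0.0007, 'rz': -0.6805} mm 404 deg 39
```

>>> send_rows:
  increments:
    - {"x":0.05,"y":-0.019,"z":0,"rx":0,"ry":0,"rz":-0.09}
    - {"x":0.1,"y":-0.037,"z":0,"rx":0,"ry":0,"rz":-0.18}
    - {"x":0.15,"y":-0.056,"z":0,"rx":0,"ry":0,"rz":-0.27}
    - {"x":0.2,"y":-0.075,"z":0,"rx":0,"ry":0,"rz":-0.36}
    - {"x":0.25,"y":-0.094,"z":0,"rx":0,"ry":0,"rz":-0.45}
    - {"x":0.3,"y":-0.112,"z":0,"rx":0,"ry":0,"rz":-0.54}
    - {"x":0.34,"y":-0.127,"z":0,"rx":0,"ry":0,"rz":-0.61}
    - {"x":0.3785,"y":-0.1415,"z":0,"rx":0,"ry":0,"rz":-0.68}
    - {"x":0.3785,"y":-0.1415,"z":0,"rx":0,"ry":0,"rz":-0.68}
    - {"x":0.3785,"y":-0.1415,"z":0,"rx":0,"ry":0,"rz":-0.68}
    - {"x":0.3785,"y":-0.1415,"z":0,"rx":0,"ry":0,"rz":-0.68}

```text
time_s: 12.4
tcp_pos: [0.583, 0.1231, 0.1211]
orientation: [-0.0, 0.631, 0.776, -0.001]
ft_force: [-0.1, -0.6, -1.1]
opening: 0.684
```

```bash
python3 - <<'E'
from h import *
s,p,R=cur();c=cap('wrist','w7.png');print(s['time_s'],p,s['joints'].round(3),s['opening'],proj(c,[.582,.1256,.012]))
a=cv2.imread('pics/top.png')[:,:,::-1]; b=cv2.imread('pics/scene.png')[:,:,::-1]
# plate outer rim in both views (rim top z=.016) from the first pictures
A=cap('top');B=cap('scene')
m=(a.astype(int).min(2)>200);print('top',circ(A,182,183,m,.016))
m=(b.astype(int).min(2)>185);print('scene',circ(B,215,240,m,.016))
E
```

```text
12.4 [0.58300609 0.12307725 0.12113608] [ 0.335  0.331 -0.709  1.663  0.227  1.233 -0.216] 0.6842559665793413 [257.00460421 170.49340803]
top (array([0.5829, 0.1252]), 0.0956, np.int32(2656))
scene (array([0.5791, 0.1236]), 0.0916, np.int32(1231))
```

View pics/w7.png

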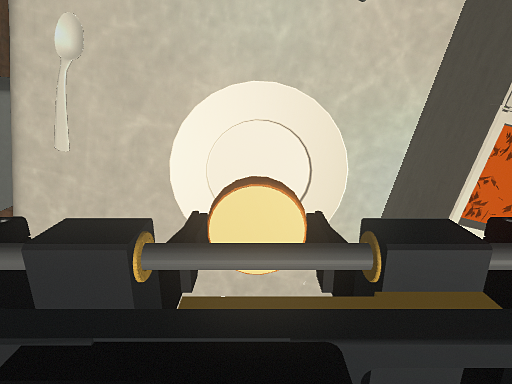

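Wrist view: held bun at (257,225); the plate's inner ring runs from columns 207 to 311 with its far edge at (259,119), and the outer rim's far edge is at (259,81). I'll work out the plate centre from these.

```bash
python3 - <<'E'
from h import *
from scipy.optimize import least_squares
s,p,R=cur();c=cap('wrist')
im=c['img'];g=cv2.GaussianBlur(im,(3,3),0).astype(int);m=(g.min(2)>212)
print(im[95,258],im[70,258],im[140,258])
P=[]
for u in range(180,340,4):
    col=np.abs(np.diff(g[40:170,u,2]));  # first strong rise from the top = outer rim
    v=40+np.argmax(col>9) if (col>9).any() else None
    if v and v<150: P.append(ray(c,u,v,.016)[:2])
P=np.array(P)
f=least_squares(lambda x:np.hypot(*(P-x).T)-.095,[.58,.125],loss='soft_l1',f_scale=.002)
print(len(P),f.x.round(4),np.abs(f.fun).mean().round(4))
t=f.x;t2=(t+[.5829,.1252])/2;print(t2)
row([*t,-.008],down(102))
E
```

```text
[245 238 219] [188 183 162] [246 238 220]
40 [0.584  0.1228] 0.0003
[0.58343768 0.12399478]
row {'x': -0.0014, 'y': 0.0004, 'z': 0.1299, 'rx': -0.0001, 'ry': 0.0004, 'rz': -0.0021} mm 130 deg 0
```

>>> send_rows:
  increments:
    - {"x":-0.001,"y":0.001,"z":0.05,"rx":0,"ry":0,"rz":0}
    - {"x":-0.001,"y":0.001,"z":0.09,"rx":0,"ry":0,"rz":0}
    - {"x":-0.001,"y":0.001,"z":0.115,"rx":0,"ry":0,"rz":0}
    - {"x":-0.001,"y":0.001,"z":0.124,"rx":0,"ry":0,"rz":0}
    - {"x":-0.001,"y":0.001,"z":0.128,"rx":0,"ry":0,"rz":0}
    - {"x":-0.001,"y":0.001,"z":0.1295,"rx":0,"ry":0,"rz":0}
    - {"x":-0.001,"y":0.001,"z":0.1295,"rx":0,"ry":0,"rz":0}
    - {"x":-0.001,"y":0.001,"z":0.1295,"rx":0,"ry":0,"rz":0}

```text
time_s: 13.6
tcp_pos: [0.5849, 0.1245, -0.0069]
orientation: [0.0, 0.63, 0.777, 0.0]
ft_force: [0.4, -0.4, -0.5]
opening: 0.683
```

>>> send_rows:
  increments:
    - {"x":0,"y":0,"z":0,"rx":0,"ry":0,"rz":0}
    - {"x":0,"y":0,"z":0,"rx":0,"ry":0,"rz":0}
    - {"x":0,"y":0,"z":0,"rx":0,"ry":0,"rz":0}
  fingers: 0.07

```text
time_s: 13.98
tcp_pos: [0.5844, 0.1244, -0.0075]
orientation: [0.0, 0.629, 0.777, 0.0]
ft_force: [-0.2, -0.2, -0.9]
opening: 0.799
```

>>> send_rows:
  increments:
    - {"x":0,"y":0,"z":-0.02,"rx":0,"ry":0,"rz":0}
    - {"x":0,"y":0,"z":-0.06,"rx":0,"ry":0,"rz":0}
    - {"x":0,"y":0,"z":-0.12,"rx":0,"ry":0,"rz":0}
    - {"x":0,"y":0,"z":-0.16,"rx":0,"ry":0,"rz":0}
    - {"x":0,"y":0,"z":-0.16,"rx":0,"ry":0,"rz":0}
    - {"x":0,"y":0,"z":-0.16,"rx":0,"ry":0,"rz":0}

```text
time_s: 14.72
tcp_pos: [0.5841, 0.1243, 0.1528]
orientation: [0.0, 0.629, 0.777, -0.0]
ft_force: [0.6, 0.5, -0.6]
opening: 0.805
```

```bash
python3 - <<'E'
from h import *
s,p,R=cur();c=cap('wrist','w8.png');im=c['img'].astype(int);print(s['time_s'],p)
u,v=proj(c,[.583,.124,.025]).astype(int);print(u,v)
b=circ(c,u,v,(im[:,:,0]-im[:,:,2]>38)&(im[:,:,0]>200),.025);print('base',b)
g=cv2.GaussianBlur(c['img'],(3,3),0).astype(int);P=[]
for u in range(190,330,4):
    col=np.abs(np.diff(g[20:150,u,2]))
    if (col>9).any(): P.append(ray(c,u,20+np.argmax(col>9),.016)[:2])
from scipy.optimize import least_squares
P=np.array(P);f=least_squares(lambda x:np.hypot(*(P-x).T)-.095,[.58,.125],loss='soft_l1',f_scale=.002);print('plate',f.x.round(4),np.abs(f.fun).mean())
row([.553,-.150,p[2]],down(75))
E
```

```text
14.725 [0.58413437 0.12428887 0.15280442]
256 169
base (array([0.5847, 0.1232]), 0.0304, np.int32(2054))
plate [0.5841 0.123 ] 0.0002447111735373732
row {'x': -0.2618, 'y': -0.0869, 'z': -0.0008, 'rx': -0.0013, 'ry': 0.0006, 'rz': 0.4709} mm 276 deg 27
```

Base placed within 1 mm of the plate centre. Next is the patty.

>>> send_rows:
  increments:
    - {"x":-0.05,"y":-0.017,"z":0,"rx":0,"ry":0,"rz":0.09}
    - {"x":-0.1,"y":-0.033,"z":0,"rx":0,"ry":0,"rz":0.18}
    - {"x":-0.15,"y":-0.05,"z":0,"rx":0,"ry":0,"rz":0.27}
    - {"x":-0.2,"y":-0.066,"z":0,"rx":0,"ry":0,"rz":0.36}
    - {"x":-0.24,"y":-0.08,"z":0,"rx":0,"ry":0,"rz":0.43}
    - {"x":-0.262,"y":-0.087,"z":0,"rx":0,"ry":0,"rz":0.47}
    - {"x":-0.262,"y":-0.087,"z":0,"rx":0,"ry":0,"rz":0.47}
    - {"x":-0.262,"y":-0.087,"z":0,"rx":0,"ry":0,"rz":0.47}
    - {"x":-0.262,"y":-0.087,"z":0,"rx":0,"ry":0,"rz":0.47}
  fingers: 0.087

```text
time_s: 15.9
tcp_pos: [0.5541, -0.1473, 0.1525]
orientation: [-0.0, 0.792, 0.611, 0.0]
ft_force: [-0.9, 0.0, 1.1]
opening: 0.999
```

```bash
python3 - <<'E'
from h import *
s,p,R=cur();c=cap('wrist','w9.png');im=c['img'].astype(int);print(s['time_s'],p)
u,v=proj(c,[.552,-.151,.032]).astype(int);print(u,v)
b=circ(c,u,v,(im[:,:,0]<165)&(im[:,:,0]-im[:,:,2]>15),.03);print('patty',b)
row([*b[0],.001],down(75))
E
```

```text
15.9 [ 0.55409742 -0.14734811  0.15246558]
256 173
patty (array([ 0.5537, -0.152 ]), 0.0301, np.int32(2135))
row {'x': -0.0042, 'y': 0.0007, 'z': 0.1515, 'rx': 0.0001, 'ry': -0.0005, 'rz': 0.0042} mm 152 deg 0
```

>>> send_rows:
  increments:
    - {"x":-0.003,"y":0.001,"z":0.05,"rx":0,"ry":0,"rz":0}
    - {"x":-0.003,"y":0.001,"z":0.1,"rx":0,"ry":0,"rz":0}
    - {"x":-0.003,"y":0.001,"z":0.135,"rx":0,"ry":0,"rz":0}
    - {"x":-0.003,"y":0.001,"z":0.1475,"rx":0,"ry":0,"rz":0}
    - {"x":-0.003,"y":0.001,"z":0.151,"rx":0,"ry":0,"rz":0}
    - {"x":-0.003,"y":0.001,"z":0.151,"rx":0,"ry":0,"rz":0}
    - {"x":-0.003,"y":0.001,"z":0.151,"rx":0,"ry":0,"rz":0}

```text
time_s: 16.82
tcp_pos: [0.555, -0.1534, 0.003]
orientation: [0.001, 0.793, 0.609, 0.001]
ft_force: [0.6, -0.0, 0.7]
opening: 1.001
```

>>> send_rows:
  increments:
    - {"x":0,"y":0,"z":0,"rx":0,"ry":0,"rz":0}
    - {"x":0,"y":0,"z":0,"rx":0,"ry":0,"rz":0}
    - {"x":0,"y":0,"z":0,"rx":0,"ry":0,"rz":0}
    - {"x":0,"y":0,"z":0,"rx":0,"ry":0,"rz":0}
    - {"x":0,"y":0,"z":0,"rx":0,"ry":0,"rz":0}
    - {"x":0,"y":0,"z":0,"rx":0,"ry":0,"rz":0}
  fingers: 0.03

```text
time_s: 17.58
tcp_pos: [0.5547, -0.1531, 0.0033]
orientation: [0.001, 0.793, 0.609, 0.0]
ft_force: [-2.1, 0.9, 11.3]
opening: 0.413
```

>>> send_rows:
  increments:
    - {"x":0,"y":0,"z":-0.03,"rx":0,"ry":0,"rz":0}
    - {"x":0,"y":0,"z":-0.08,"rx":0,"ry":0,"rz":0}
    - {"x":0,"y":0,"z":-0.12,"rx":0,"ry":0,"rz":0}
    - {"x":0,"y":0,"z":-0.12,"rx":0,"ry":0,"rz":0}
    - {"x":0,"y":0,"z":-0.12,"rx":0,"ry":0,"rz":0}

```text
time_s: 18.2
tcp_pos: [0.5533, -0.1531, 0.1208]
orientation: [-0.0, 0.793, 0.609, -0.0]
ft_force: [0.5, -0.2, -0.1]
opening: 0.348
```

```bash
python3 - <<'E'
from h import *
s,p,R=cur();c=cap('wrist','w10.png');im=c['img'].astype(int);print(s['time_s'],p,s['opening'])
b=circ(c,257,205,(im[:,:,0]<165)&(im[:,:,0]-im[:,:,2]>15),p[2]+.029);print(b,R.inv().apply([*(b[0]-p[:2]),0]).round(4))
row([.5844,.1231,p[2]],down(102))
E
```

```text
18.2 [ 0.55325306 -0.15307189  0.120834  ] 0.3477051007085883
(array([ 0.5415, -0.1899]), 0.2046, np.int32(171224)) [-0.0386 -0.0019  0.    ]
row {'x': 0.2749, 'y': -0.0407, 'z': -0.0006, 'rx': -0.0022, 'ry': -0.0005, 'rz': -0.4705} mm 278 deg 27
```

The fingers rode over the patty, so the tips are even higher than 19 mm above the reported TCP. I'll find where the patty is now and go lower by feel.

```bash
python3 - <<'E'
from h import *
s,p,R=cur();c=cap('wrist');im=c['img'].astype(int)
u,v=proj(c,[p[0],p[1],.03]).astype(int);print(u,v,im[v,u])
n,l,st,ce=cv2.connectedComponentsWithStats(((im[:,:,0]<165)&(im[:,:,0]-im[:,:,2]>25)).astype(np.uint8))
for i in range(1,n):
    if st[i,4]>300: print(st[i],ce[i].round(1))
if l[v,u]: b=circ(c,u,v,(im[:,:,0]<165)&(im[:,:,0]-im[:,:,2]>25),.03);print(b,R.inv().apply([*(b[0]-p[:2]),0]).round(4))
E
```

```text
257 177 [121  79  55]
[ 458   64   44  176 3848] [480.  143.9]
[  51   83   46   43 1539] [ 73.4 103.8]
[ 229  147   58   57 2601] [257.8 175.1]
[   0  182   71   61 2339] [ 34.7 213.2]
[  39  270   49   39 1583] [ 63.  288.9]
[ 120  291  325   18 4457] [290.9 301.3]
(array([ 0.5532, -0.1518]), 0.0301, np.int32(2601)) [ 0.0012  0.0001 -0.    ]
```

View pics/w10.png

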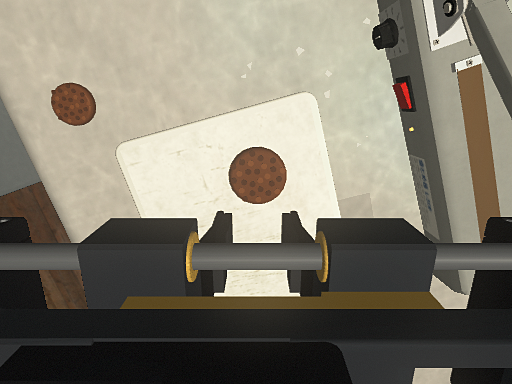

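The patty lies flat and unmoved at (258,175), centred below the jaws.

>>> send_rows:
  increments:
    - {"x":0.001,"y":0,"z":0,"rx":0,"ry":0,"rz":0}
    - {"x":0.001,"y":0,"z":0,"rx":0,"ry":0,"rz":0}
    - {"x":0.001,"y":0,"z":0,"rx":0,"ry":0,"rz":0}
    - {"x":0.001,"y":0,"z":0,"rx":0,"ry":0,"rz":0}
    - {"x":0.001,"y":0,"z":0,"rx":0,"ry":0,"rz":0}
    - {"x":0.001,"y":0,"z":0.05,"rx":0,"ry":0,"rz":0}
    - {"x":0.001,"y":0,"z":0.09,"rx":0,"ry":0,"rz":0}
    - {"x":0.001,"y":0,"z":0.112,"rx":0,"ry":0,"rz":0}
    - {"x":0.001,"y":0,"z":0.12,"rx":0,"ry":0,"rz":0}
    - {"x":0.001,"y":0,"z":0.122,"rx":0,"ry":0,"rz":0}
    - {"x":0.001,"y":0,"z":0.122,"rx":0,"ry":0,"rz":0}
  fingers: 0.087

```text
time_s: 19.68
tcp_pos: [0.555, -0.1523, 0.0005]
orientation: [0.001, 0.793, 0.609, 0.0]
ft_force: [-0.4, 0.1, 0.5]
opening: 0.996
```

>>> send_rows:
  increments:
    - {"x":0,"y":0,"z":0.001,"rx":0,"ry":0,"rz":0}
    - {"x":0,"y":0,"z":0.002,"rx":0,"ry":0,"rz":0}
    - {"x":0,"y":0,"z":0.002,"rx":0,"ry":0,"rz":0}

```text
time_s: 20.05
tcp_pos: [0.5541, -0.1522, -0.0024]
orientation: [0.0, 0.793, 0.609, -0.0]
ft_force: [0.6, -0.5, 0.4]
opening: 1.002
```

>>> send_rows:
  increments:
    - {"x":0,"y":0,"z":0.001,"rx":0,"ry":0,"rz":0}
    - {"x":0,"y":0,"z":0.002,"rx":0,"ry":0,"rz":0}
    - {"x":0,"y":0,"z":0.002,"rx":0,"ry":0,"rz":0}

```text
time_s: 20.42
tcp_pos: [0.5539, -0.1521, -0.0047]
orientation: [-0.0, 0.793, 0.609, -0.0]
ft_force: [-0.6, -0.2, -0.2]
opening: 0.996
```

>>> send_rows:
  increments:
    - {"x":0,"y":0,"z":0.001,"rx":0,"ry":0,"rz":0}
    - {"x":0,"y":0,"z":0.002,"rx":0,"ry":0,"rz":0}
    - {"x":0,"y":0,"z":0.002,"rx":0,"ry":0,"rz":0}

```text
time_s: 20.8
tcp_pos: [0.5539, -0.1521, -0.0067]
orientation: [-0.0, 0.793, 0.609, -0.0]
ft_force: [-0.9, 0.2, 0.2]
opening: 0.995
```

>>> send_rows:
  increments:
    - {"x":0,"y":0,"z":0.001,"rx":0,"ry":0,"rz":0}
    - {"x":0,"y":0,"z":0.003,"rx":0,"ry":0,"rz":0}
    - {"x":0,"y":0,"z":0.003,"rx":0,"ry":0,"rz":0}

```text
time_s: 21.18
tcp_pos: [0.5538, -0.1521, -0.0098]
orientation: [-0.0, 0.793, 0.609, -0.0]
ft_force: [-0.2, 0.3, -0.3]
opening: 0.999
```

>>> send_rows:
  increments:
    - {"x":0,"y":0,"z":0,"rx":0,"ry":0,"rz":0}
    - {"x":0,"y":0,"z":0,"rx":0,"ry":0,"rz":0}
    - {"x":0,"y":0,"z":0,"rx":0,"ry":0,"rz":0}
    - {"x":0,"y":0,"z":0,"rx":0,"ry":0,"rz":0}
    - {"x":0,"y":0,"z":0,"rx":0,"ry":0,"rz":0}
  fingers: 0.04

```text
time_s: 21.8
tcp_pos: [0.5541, -0.1522, -0.0095]
orientation: [0.0, 0.793, 0.609, 0.0]
ft_force: [0.4, 0.0, 0.2]
opening: 0.669
```

>>> send_rows:
  increments:
    - {"x":0,"y":0,"z":-0.03,"rx":0,"ry":0,"rz":0}
    - {"x":0,"y":0,"z":-0.08,"rx":0,"ry":0,"rz":0}
    - {"x":0,"y":0,"z":-0.13,"rx":0,"ry":0,"rz":0}
    - {"x":0,"y":0,"z":-0.13,"rx":0,"ry":0,"rz":0}
    - {"x":0,"y":0,"z":-0.13,"rx":0,"ry":0,"rz":0}

```text
time_s: 22.42
tcp_pos: [0.5535, -0.1522, 0.1199]
orientation: [-0.0, 0.793, 0.609, -0.0]
ft_force: [0.1, 0.0, -1.5]
opening: 0.668
```

```bash
python3 - <<'E'
from h import *
s,p,R=cur();c=cap('wrist','w11.png');im=c['img'].astype(int);print(s['time_s'],p,s['opening'])
m=(im[:,:,0]<165)&(im[:,:,0]-im[:,:,2]>25)
n,l,st,ce=cv2.connectedComponentsWithStats(m.astype(np.uint8))
i=max(range(1,n),key=lambda i:st[i,4]*(abs(ce[i][0]-257)<40)*(ce[i][1]<270));print(st[i],ce[i])
b=circ(c,257,195,m,p[2]+.04);print(b,R.inv().apply([*(b[0]-p[:2]),0]).round(4))
row([.5844,.1231,p[2]],down(102))
E
```

```text
22.425 [ 0.55347958 -0.15216042  0.11986803] 0.6683210413879825
[ 207  182  100   61 4990] [256.5991984  216.35951904]
(array([ 0.5538, -0.1497]), 0.0292, np.int32(4990)) [ 0.0025 -0.0003 -0.    ]
row {'x': 0.2739, 'y': -0.0406, 'z': -0.0008, 'rx': -0.0025, 'ry': -0.0005, 'rz': -0.4705} mm 277 deg 27
```

>>> send_rows:
  increments:
    - {"x":0.05,"y":-0.007,"z":0,"rx":0,"ry":0,"rz":-0.09}
    - {"x":0.1,"y":-0.015,"z":0,"rx":0,"ry":0,"rz":-0.18}
    - {"x":0.15,"y":-0.022,"z":0,"rx":0,"ry":0,"rz":-0.27}
    - {"x":0.2,"y":-0.03,"z":0,"rx":0,"ry":0,"rz":-0.36}
    - {"x":0.24,"y":-0.036,"z":0,"rx":0,"ry":0,"rz":-0.43}
    - {"x":0.273,"y":-0.0405,"z":0,"rx":0,"ry":0,"rz":-0.47}
    - {"x":0.273,"y":-0.0405,"z":0,"rx":0,"ry":0,"rz":-0.47}
    - {"x":0.273,"y":-0.0405,"z":0,"rx":0,"ry":0,"rz":-0.47}
    - {"x":0.273,"y":-0.0405,"z":0,"rx":0,"ry":0,"rz":-0.47}
    - {"x":0.273,"y":-0.0405,"z":0,"rx":0,"ry":0,"rz":-0.47}

```text
time_s: 23.72
tcp_pos: [0.5854, 0.1207, 0.1202]
orientation: [0.0, 0.63, 0.776, -0.0]
ft_force: [0.1, -0.3, -0.2]
opening: 0.671
```

```bash
python3 - <<'E'
from h import *
s,p,R=cur();print(s['time_s'],p,s['opening'])
t=np.array([.5844,.1231,.0002])-R.apply([.0015,0,0]);row(t,down(102))
E
```

```text
23.725 [0.58542007 0.12071729 0.12020597] 0.6710345654371425
row {'x': 0.0011, 'y': -0.0005, 'z': 0.12, 'rx': -0.0004, 'ry': 0.0005, 'rz': -0.0024} mm 120 deg 0
```

>>> send_rows:
  increments:
    - {"x":0.001,"y":-0.001,"z":0.05,"rx":0,"ry":0,"rz":0}
    - {"x":0.001,"y":-0.001,"z":0.09,"rx":0,"ry":0,"rz":0}
    - {"x":0.001,"y":-0.001,"z":0.11,"rx":0,"ry":0,"rz":0}
    - {"x":0.001,"y":-0.001,"z":0.117,"rx":0,"ry":0,"rz":0}
    - {"x":0.001,"y":-0.001,"z":0.1195,"rx":0,"ry":0,"rz":0}
    - {"x":0.001,"y":-0.001,"z":0.1195,"rx":0,"ry":0,"rz":0}
    - {"x":0.001,"y":-0.001,"z":0.1195,"rx":0,"ry":0,"rz":0}

```text
time_s: 24.6
tcp_pos: [0.5851, 0.123, 0.002]
orientation: [0.001, 0.63, 0.777, 0.001]
ft_force: [0.7, 0.4, -0.6]
opening: 0.669
```

>>> send_rows:
  increments:
    - {"x":0,"y":0,"z":0,"rx":0,"ry":0,"rz":0}
    - {"x":0,"y":0,"z":0,"rx":0,"ry":0,"rz":0}
    - {"x":0,"y":0,"z":0,"rx":0,"ry":0,"rz":0}
  fingers: 0.07

```text
time_s: 24.98
tcp_pos: [0.5843, 0.1228, 0.0011]
orientation: [0.0, 0.63, 0.777, 0.0]
ft_force: [-0.2, -0.1, 0.2]
opening: 0.799
```

>>> send_rows:
  increments:
    - {"x":0,"y":0,"z":-0.02,"rx":0,"ry":0,"rz":0}
    - {"x":0,"y":0,"z":-0.06,"rx":0,"ry":0,"rz":0}
    - {"x":0,"y":0,"z":-0.12,"rx":0,"ry":0,"rz":0}
    - {"x":0,"y":0,"z":-0.17,"rx":0,"ry":0,"rz":0}
    - {"x":0,"y":0,"z":-0.17,"rx":0,"ry":0,"rz":0}
    - {"x":0,"y":0,"z":-0.17,"rx":0,"ry":0,"rz":0}

```text
time_s: 25.72
tcp_pos: [0.5841, 0.1228, 0.1715]
orientation: [0.0, 0.629, 0.777, 0.0]
ft_force: [-0.1, -0.8, -0.8]
opening: 0.805
```

```bash
python3 - <<'E'
from h import *
s,p,R=cur();c=cap('wrist','w12.png');im=c['img'].astype(int);print(s['time_s'],p,s['joints'].round(3))
u,v=proj(c,[.584,.123,.041]).astype(int)
b=circ(c,u,v,(im[:,:,0]<165)&(im[:,:,0]-im[:,:,2]>20),.039);print('patty',b)
# thermometer: project guess
A=cap('top');a=A['img'].astype(int)
print('hold corners ray',[ray(A,*q,0.006)[:2].round(3) for q in [(75+262/8,150+88/8),(75+415/8,150+105/8),(75+335/8,150+518/8)]])
case=(a.min(2)>225);n,l,st,ce=cv2.connectedComponentsWithStats(case.astype(np.uint8))
for i in range(1,n):
    if 75<ce[i][0]<145 and 150<ce[i][1]<225 and st[i,4]>10: print(st[i],ce[i])
E
```

```text
25.725 [0.58406706 0.12279267 0.17150001] [ 0.361  0.297 -0.737  1.6    0.205  1.323 -0.196]
patty (array([0.5837, 0.1256]), 0.0322, np.int32(2128))
hold corners ray [array([0.653, 0.368]), array([0.647, 0.306]), array([0.478, 0.331])]
[ 90 191  15  18 123] [ 97.43089431 200.27642276]
```

Patty sits about 2 mm from the plate centre, well supported. Next I'll model the thermometer frame and check it against the top and scene images.

```bash
cat >> h.py <<'E'
def thermo(o,yaw):
    R=Ro.from_euler('z',yaw,degrees=True)*Ro.from_euler('y',35,degrees=True);return np.array(o),R
def grasp(o,yaw,a,G=(-.082,0,.009),off=.045,back=0.):
    o,R=thermo(o,yaw);z=np.array([np.cos(np.radians(a)),0,-np.sin(np.radians(a))]);y=np.array([0,-1.,0]) if False else np.array([0,1.,0])
    x=np.cross(y,z);Rt=Ro.from_matrix(np.stack([x,y,z],1))
    # choose the half turn with tool x pointing back to robot
    W=R*Rt
    if W.as_matrix()[0,0]>0: W=W*Ro.from_euler('z',180,degrees=True)
    T=o+R.apply(np.array(G)+(off-back)*z);return T,W
E
python3 - <<'E'
from h import *
A=cap('top');B=cap('scene');O=(.5655,.3495,.065);o,R=thermo(O,-7.5)
pts={'case end L':(-.101,.015,.017),'case end R':(-.101,-.015,.017),'case front':(-.031,0,.017),'case mid':(-.066,0,.017)}
for k,q in pts.items():
    w=o+R.apply(q);a=proj(A,w);print(k,w.round(3),'top',a.round(1),'crop',((a-[75,150])*8).round(0),'scene',proj(B,w).round(1))
for bk in(.10,0):
  T,W=grasp(O,-7.5,30,back=bk);print(T,W.as_matrix().round(2));row(T,W)
b=cv2.resize(B['img'][260:315,150:220],(700,550),interpolation=cv2.INTER_CUBIC)
im=B['img'].astype(int);m=im.min(2)>170
n,l,st,ce=cv2.connectedComponentsWithStats(m.astype(np.uint8))
for i in range(1,n):
    if 150<ce[i][0]<220 and 262<ce[i][1]<310 and st[i,4]>8:print(st[i],ce[i].round(1))
E
```

```text
case end L [0.495 0.374 0.137] top [ 90.5 203.5] crop [124. 428.] scene [197.3 279.4]
case end R [0.491 0.344 0.137] top [100.6 204.8] crop [205. 438.] scene [203.8 272.5]
case front [0.55  0.352 0.097] top [103.1 187.5] crop [225. 300.] scene [186.5 275.4]
case mid [0.522 0.355 0.117] top [ 99.4 195.7] crop [195. 365.] scene [193.4 275.7]
[0.48097706 0.36062766 0.16925256] [[-0.9   0.13  0.42]
 [ 0.12  0.99 -0.06]
 [-0.42  0.   -0.91]]
row {'x': 0.2541, 'y': -0.0507, 'z': 0.0005, 'rx': -0.2704, 'ry': -0.3812, 'rz': -1.2098} mm 259 deg 74
[0.52287733 0.35511138 0.07862179] [[-0.9   0.13  0.42]
 [ 0.12  0.99 -0.06]
 [-0.42  0.   -0.91]]
row {'x': 0.24, 'y': -0.0106, 'z': 0.091, 'rx': -0.2704, 'ry': -0.3812, 'rz': -1.2098} mm 257 deg 74
[188 276  16   6  71] [196.2 278.5]
```

The model needs a shift of about −14 mm in x and +3 mm in y to match the case seen in the images. I'll move to a retracted look pose.

```bash
python3 - <<'E'
from h import *
T,W=grasp((.552,.353,.065),-7,30,back=.11);print(T);row(T,W)
E
```

```text
[0.46318849 0.36390468 0.17831564]
row {'x': 0.261, 'y': -0.0674, 'z': -0.0085, 'rx': -0.2722, 'ry': -0.3804, 'rz': -1.2184} mm 270 deg 75
```

>>> send_rows:
  increments:
    - {"x":0.03,"y":-0.005,"z":-0.03,"rx":-0.03,"ry":-0.04,"rz":-0.12}
    - {"x":0.06,"y":-0.012,"z":-0.05,"rx":-0.06,"ry":-0.08,"rz":-0.25}
    - {"x":0.09,"y":-0.02,"z":-0.05,"rx":-0.09,"ry":-0.12,"rz":-0.38}
    - {"x":0.12,"y":-0.028,"z":-0.05,"rx":-0.11,"ry":-0.16,"rz":-0.5}
    - {"x":0.15,"y":-0.035,"z":-0.05,"rx":-0.14,"ry":-0.19,"rz":-0.62}
    - {"x":0.175,"y":-0.043,"z":-0.05,"rx":-0.165,"ry":-0.23,"rz":-0.74}
    - {"x":0.2,"y":-0.05,"z":-0.04,"rx":-0.19,"ry":-0.27,"rz":-0.86}
    - {"x":0.225,"y":-0.057,"z":-0.03,"rx":-0.22,"ry":-0.305,"rz":-0.98}
    - {"x":0.245,"y":-0.063,"z":-0.02,"rx":-0.245,"ry":-0.345,"rz":-1.1}
    - {"x":0.261,"y":-0.067,"z":-0.01,"rx":-0.272,"ry":-0.38,"rz":-1.22}
    - {"x":0.261,"y":-0.067,"z":-0.01,"rx":-0.272,"ry":-0.38,"rz":-1.22}
    - {"x":0.261,"y":-0.067,"z":-0.01,"rx":-0.272,"ry":-0.38,"rz":-1.22}
  fingers: 0.06

```text
time_s: 27.42
tcp_pos: [0.4652, 0.3634, 0.181]
orientation: [0.217, 0.06, 0.974, -0.013]
ft_force: [-0.8, 0.9, -0.5]
opening: 0.69
```

```bash
python3 - <<'E'
from h import *
s,p,R=cur();print(s['time_s'],p,s['joints'].round(3),s['opening'])
T,W=grasp((.552,.353,.065),-7,30,back=.11);row(T,W)
c=cap('wrist');b=cap('scene')
im=np.hstack([c['img'][:,56:456],cv2.resize(b['img'][230:326,135:235],(400,384),interpolation=cv2.INTER_CUBIC)])
cv2.imwrite('pics/w13.png',im[:,:,::-1])
o,Rt=thermo((.552,.353,.065),-7)
for q in[(-.101,.015,.017),(-.101,-.015,.017),(-.031,0,.017)]: print(proj(c,o+Rt.apply(q)).round(0),proj(b,o+Rt.apply(q)).round(1))
E
```

```text
27.425 [0.46524555 0.36343599 0.18102562] [ 0.071  0.069 -1.057  1.884  0.515  1.072  0.251] 0.6900020606143487
row {'x': 0.0031, 'y': 0.0002, 'z': 0.0016, 'rx': -0.0003, 'ry': 0.0015, 'rz': -0.0016} mm 3 deg 0
[275. 185.] [200.8 281.9]
[240. 185.] [207.2 274.9]
[257. 200.] [189.7 277.9]
```

View pics/w13.png

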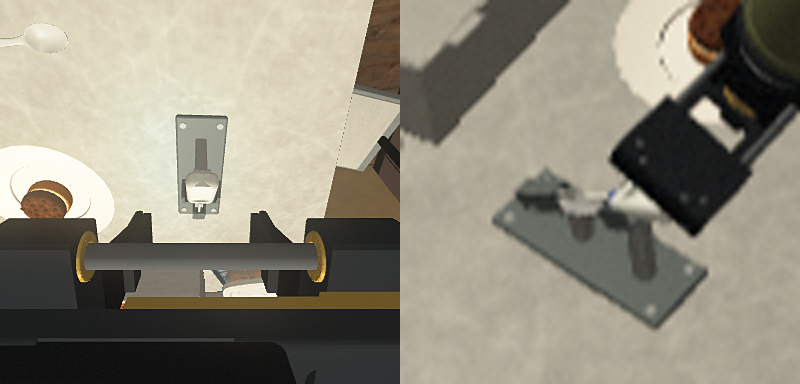

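Wrist view (last picture): the case end spans u≈240–278 at v≈185, against a prediction of 240–275 at v=185, so the model agrees to 1–2 mm. The stack on the plate looks right.

```bash
python3 - <<'E'
from h import *
s,p,R=cur();c=cap('wrist');im=c['img'].astype(int)
for v in range(162,208,4):
    r=im[v,225:295].mean(1).astype(int); print(v,' '.join(str(x) for x in r[::3]))
O=(.552,.353,.065)
o,Rt=thermo(O,-7)
for q in[(-.101,.015,0),(-.101,-.015,0),(-.101,.015,.017),(-.101,-.015,.017),(-.031,0.015,.017),(-.031,-.015,.017)]: print(q,proj(c,o+Rt.apply(q)).round(0))
for bk in(.06,.03,0):
  T,W=grasp(O,-7,30,back=bk);row(T,W)
E
```

```text
162 229 225 229 156 160 161 160 159 160 113 114 112 110 158 155 154 155 155 126 215 216 214 215 216
166 222 231 230 150 159 159 160 160 161 113 115 114 113 157 154 154 152 155 231 214 217 214 213 213
170 227 232 231 145 160 159 158 160 124 135 131 133 129 131 158 155 154 159 222 212 215 217 211 214
174 225 233 233 140 161 159 126 149 153 162 160 157 156 160 149 138 155 154 222 216 213 214 215 215
178 222 224 230 136 164 126 146 156 158 157 158 158 155 152 152 152 137 141 223 219 218 220 217 216
182 225 223 226 132 139 81 170 182 185 192 157 158 150 178 171 163 144 109 224 217 218 219 219 217
186 223 229 228 127 143 84 226 223 252 255 248 248 247 245 217 209 220 95 215 213 215 212 216 214
190 223 224 228 128 123 88 234 244 246 246 246 246 245 245 245 237 87 105 210 208 210 213 214 212
194 230 230 224 128 102 83 227 242 244 244 244 244 244 244 243 231 92 194 215 214 214 216 217 220
198 223 219 219 117 108 131 212 252 253 252 251 246 244 245 245 98 136 227 216 218 215 214 214 210
202 224 227 219 144 161 145 145 163 230 247 229 249 255 252 147 157 139 224 225 219 221 218 217 218
206 224 224 225 135 159 157 156 157 89 219 245 187 97 154 153 153 151 225 220 221 217 220 218 215
(-0.101, 0.015, 0) [274. 165.]
(-0.101, -0.015, 0) [240. 165.]
(-0.101, 0.015, 0.017) [275. 184.]
(-0.101, -0.015, 0.017) [240. 184.]
(-0.031, 0.015, 0.017) [271. 200.]
(-0.031, -0.015, 0.017) [243. 200.]
row {'x': 0.0036, 'y': -0.0, 'z': 0.0517, 'rx': 0.0004, 'ry': 0.0019, 'rz': -0.0017} mm 52 deg 0
row {'x': 0.0036, 'y': -0.0, 'z': 0.0817, 'rx': 0.0004, 'ry': 0.0019, 'rz': -0.0017} mm 82 deg 0
row {'x': 0.0037, 'y': -0.0, 'z': 0.1117, 'rx': 0.0004, 'ry': 0.0019, 'rz': -0.0017} mm 112 deg 0
```

>>> send_rows:
  increments:
    - {"x":0.003,"y":0,"z":0.03,"rx":0,"ry":0,"rz":0}
    - {"x":0.0035,"y":0,"z":0.055,"rx":0,"ry":0,"rz":0}
    - {"x":0.0035,"y":0,"z":0.075,"rx":0,"ry":0,"rz":0}
    - {"x":0.0035,"y":0,"z":0.085,"rx":0,"ry":0,"rz":0}
    - {"x":0.0035,"y":0,"z":0.085,"rx":0,"ry":0,"rz":0}

```text
time_s: 28.2
tcp_pos: [0.4974, 0.3599, 0.1021]
orientation: [0.216, 0.059, 0.974, -0.013]
ft_force: [-0.6, -0.2, 0.2]
opening: 0.691
```

>>> send_rows:
  increments:
    - {"x":0,"y":0,"z":0.008,"rx":0,"ry":0,"rz":0}
    - {"x":0,"y":0,"z":0.016,"rx":0,"ry":0,"rz":0}
    - {"x":0,"y":0,"z":0.023,"rx":0,"ry":0,"rz":0}
    - {"x":0,"y":0,"z":0.025,"rx":0,"ry":0,"rz":0}
    - {"x":0,"y":0,"z":0.025,"rx":0,"ry":0,"rz":0}

```text
time_s: 28.82
tcp_pos: [0.5076, 0.3591, 0.0796]
orientation: [0.217, 0.059, 0.974, -0.013]
ft_force: [0.3, -1.1, -1.0]
opening: 0.693
```

```bash
python3 - <<'E'
from h import *
s,p,R=cur();print(s['joints'].round(3),s['ft_force'].round(1))
T,W=grasp((.552,.353,.065),-7,30);row(T,W)
c=cap('wrist','w14.png');im=c['img'].astype(int)
o,Rt=thermo((.552,.353,.065),-7)
for q in[(-.101,0,.017),(-.101,0,0)]: print(proj(c,o+Rt.apply(q)).round(0))
for v in range(170,300,8): print(v,' '.join(str(x) for x in im[v,200:312].mean(1).astype(int)[::5]))
E
```

```text
[-0.016  0.29  -0.975  1.943  0.786  0.96   0.061] [ 0.3 -1.1 -1. ]
row {'x': -0.0012, 'y': -0.0006, 'z': 0.0017, 'rx': 0.0008, 'ry': 0.0017, 'rz': 0.0014} mm 2 deg 0
[256. 255.]
[256. 221.]
170 219 221 223 224 229 159 156 154 155 153 110 108 109 153 149 150 148 150 222 215 217 211 213
178 222 221 221 224 224 159 154 156 153 154 109 109 109 152 148 148 148 152 215 214 219 218 213
186 217 217 218 224 216 154 155 154 152 152 110 109 108 151 148 148 147 130 211 210 207 204 210
194 218 213 217 221 224 144 154 152 152 151 110 110 107 152 147 147 147 90 210 213 208 208 211
202 218 216 219 224 225 132 153 151 151 149 109 110 109 151 145 147 145 219 208 206 208 207 209
210 219 216 217 217 220 117 151 150 150 152 109 110 109 132 147 145 146 215 213 214 210 207 203
218 56 53 214 216 219 98 149 148 148 155 108 110 109 114 145 144 147 207 207 209 205 223 54
226 53 48 218 219 220 147 154 154 151 137 135 134 131 131 136 145 122 205 210 209 210 236 49
234 47 48 215 212 215 232 79 134 147 151 157 154 152 154 152 141 128 134 211 208 206 178 48
242 46 43 241 240 243 248 147 162 167 168 170 169 167 164 162 160 155 154 240 237 231 138 45
250 72 71 74 72 74 73 71 72 72 73 72 72 70 74 71 73 74 73 71 71 72 73 71
258 82 82 80 82 81 83 83 83 83 82 82 82 83 82 82 83 83 81 82 83 82 81 80
266 112 112 111 112 110 112 111 111 112 111 113 112 112 112 112 111 113 112 112 111 112 111 110
274 208 204 200 203 199 204 205 210 212 208 207 214 212 199 205 199 198 201 200 198 200 197 195
282 211 207 208 211 206 199 202 199 204 211 204 207 208 208 202 203 204 199 200 197 193 202 220
290 112 113 113 116 115 115 117 118 119 120 117 210 208 211 214 238 21 43 46 49 49 50 60
298 77 79 80 80 81 79 80 82 81 81 81 79 82 84 81 83 83 80 80 78 82 79 80
```

>>> send_rows:
  increments:
    - {"x":0,"y":0,"z":0.001,"rx":0,"ry":0,"rz":0}
    - {"x":0,"y":0,"z":0.001,"rx":0,"ry":0,"rz":0}
    - {"x":0,"y":0,"z":0.001,"rx":0,"ry":0,"rz":0}
    - {"x":0,"y":0,"z":0.001,"rx":0,"ry":0,"rz":0}
    - {"x":0,"y":0,"z":0.001,"rx":0,"ry":0,"rz":0}
    - {"x":0,"y":0,"z":0.001,"rx":0,"ry":0,"rz":0}
    - {"x":0,"y":0,"z":0.001,"rx":0,"ry":0,"rz":0}
  fingers: 0.005

```text
time_s: 29.75
tcp_pos: [0.5081, 0.359, 0.079]
orientation: [0.217, 0.059, 0.974, -0.013]
ft_force: [-1.2, -0.5, 0.9]
opening: 0.347
```

```bash
python3 - <<'E'
from h import *
s,p,R=cur();print(s['opening'],s['ft_force'].round(1),p)
o,Rt=thermo((.552,.353,.065),-7);print('pull dir in tool',R.inv().apply(Rt.apply([-1,0,0])).round(3))
E
```

```text
0.34687284098394294 [-1.2 -0.5  0.9] [0.5081116  0.35900415 0.07898792]
pull dir in tool [ 0.498  0.001 -0.867]
```

>>> send_rows:
  increments:
    - {"x":0.0025,"y":0,"z":-0.0043,"rx":0,"ry":0,"rz":0}
    - {"x":0.005,"y":0,"z":-0.0087,"rx":0,"ry":0,"rz":0}
    - {"x":0.0075,"y":0,"z":-0.013,"rx":0,"ry":0,"rz":0}
    - {"x":0.01,"y":0,"z":-0.0173,"rx":0,"ry":0,"rz":0}

```text
time_s: 30.25
tcp_pos: [0.4913, 0.3611, 0.0905]
orientation: [0.217, 0.059, 0.974, -0.013]
ft_force: [0.1, 0.1, -0.1]
opening: 0.344
```

>>> send_rows:
  increments:
    - {"x":0.005,"y":0,"z":-0.0087,"rx":0,"ry":0,"rz":0}
    - {"x":0.01,"y":0,"z":-0.0173,"rx":0,"ry":0,"rz":0}
    - {"x":0.015,"y":0,"z":-0.026,"rx":0,"ry":0,"rz":0}
    - {"x":0.02,"y":0,"z":-0.0347,"rx":0,"ry":0,"rz":0}
    - {"x":0.025,"y":0,"z":-0.0433,"rx":0,"ry":0,"rz":0}
    - {"x":0.03,"y":0,"z":-0.052,"rx":0,"ry":0,"rz":0}
    - {"x":0.035,"y":0,"z":-0.0607,"rx":0,"ry":0,"rz":0}
    - {"x":0.035,"y":0,"z":-0.0607,"rx":0,"ry":0,"rz":0}
    - {"x":0.035,"y":0,"z":-0.0607,"rx":0,"ry":0,"rz":0}

```text
time_s: 31.38
tcp_pos: [0.435, 0.3676, 0.1304]
orientation: [0.217, 0.059, 0.974, -0.013]
ft_force: [-0.1, -0.3, -0.5]
opening: 0.345
```

```bash
python3 - <<'E'
from h import *
s,p,R=cur();print(s['opening'],s['ft_force'].round(1),p,s['joints'].round(3))
o,Rt=thermo((.552,.353,.065),-7);print('expected pulled',(p-[.5081,.359,.079])@Rt.apply([-1,0,0]))
E
```

```text
0.34481835091553414 [-0.1 -0.3 -0.5] [0.43501808 0.36760345 0.130421  ] [ 0.023  0.098 -1.076  1.977  0.584  1.014  0.118]
expected pulled 0.0897717294960343
```

Thermometer is clear of the sleeve: pulled 90 mm with no force. I'll lift it and work out the turn.

```bash
cat >> h.py <<'E'
# grasp record: tool pose at closing vs thermometer frame
def grip():
    o,Rt=thermo((.552,.353,.065),-7)
    q=np.array([.217,.059,.974,-.013]);q/=np.linalg.norm(q);Rg=Ro.from_quat(q[[1,2,3,0]])
    tip=Rg.inv().apply(o+Rt.apply([.093,0,.008])-[.5081,.359,.079]);return tip,Rg.inv()*Rt   # in tool frame
def final(tipw,psi):
    tip,Rtt=grip();Rw=Ro.from_euler('z',psi,degrees=True)*Ro.from_euler('y',90,degrees=True)  # thermo x down, thermo z along psi
    W=Rw*Rtt.inv();return np.array(tipw)-W.apply(tip),W
E
python3 - <<'E'
from h import *
s,p,R=cur();tip,_=grip();print('tip tool',tip.round(4),'tip now',(p+R.apply(tip)).round(3))
row(p+[0.02,-.02,.13])
for psi in(-100,-80,-60):
  T,W=final([.584,.124,.13],psi);print(psi,T.round(3),W.as_matrix().round(2));row(T,W,(p+[0.02,-.02,.13],R))
E
```

```text
tip tool [-0.0874 -0.0008  0.1081] tip now [0.559 0.352 0.07 ]
row {'x': -0.0754, 'y': -0.0174, 'z': -0.1082, 'rx': 0.0, 'ry': 0.0, 'rz': 0.0} mm 133 deg 0
-100 [0.588 0.146 0.267] [[ 0.15  0.98  0.09]
 [ 0.85 -0.17  0.49]
 [ 0.5   0.   -0.87]]
row {'x': -0.1449, 'y': -0.1845, 'z': 0.0603, 'rx': -0.0704, 'ry': 0.7326, 'rz': 1.6734} mm 242 deg 105
-80 [0.581 0.146 0.267] [[-0.15  0.98 -0.09]
 [ 0.85  0.17  0.49]
 [ 0.5   0.   -0.87]]
row {'x': -0.138, 'y': -0.1852, 'z': 0.0571, 'rx': -0.0558, 'ry': 0.8219, 'rz': 1.3178} mm 238 deg 89
-60 [0.574 0.143 0.267] [[-0.43  0.87 -0.25]
 [ 0.75  0.5   0.43]
 [ 0.5   0.   -0.87]]
row {'x': -0.1318, 'y': -0.1885, 'z': 0.0542, 'rx': -0.041, 'ry': 0.8879, 'rz': 0.959} mm 236 deg 75
```

>>> send_rows:
  increments:
    - {"x":-0.018,"y":-0.003,"z":-0.027,"rx":0,"ry":0,"rz":0}
    - {"x":-0.038,"y":-0.008,"z":-0.055,"rx":0,"ry":0,"rz":0}
    - {"x":-0.057,"y":-0.013,"z":-0.082,"rx":0,"ry":0,"rz":0}
    - {"x":-0.0754,"y":-0.0174,"z":-0.1082,"rx":0,"ry":0,"rz":0}
    - {"x":-0.0754,"y":-0.0174,"z":-0.1082,"rx":0,"ry":0,"rz":0}
    - {"x":-0.0754,"y":-0.0174,"z":-0.1082,"rx":0,"ry":0,"rz":0}

```text
time_s: 32.12
tcp_pos: [0.4545, 0.3474, 0.2592]
orientation: [0.216, 0.059, 0.974, -0.013]
ft_force: [0.2, -0.2, -0.4]
opening: 0.345
```

>>> send_rows:
  increments:
    - {"x":-0.012,"y":-0.017,"z":0.005,"rx":-0.005,"ry":0.075,"rz":0.12}
    - {"x":-0.025,"y":-0.034,"z":0.01,"rx":-0.01,"ry":0.15,"rz":0.24}
    - {"x":-0.038,"y":-0.05,"z":0.015,"rx":-0.015,"ry":0.225,"rz":0.36}
    - {"x":-0.05,"y":-0.068,"z":0.02,"rx":-0.02,"ry":0.3,"rz":0.48}
    - {"x":-0.063,"y":-0.085,"z":0.025,"rx":-0.025,"ry":0.375,"rz":0.6}
    - {"x":-0.076,"y":-0.102,"z":0.03,"rx":-0.03,"ry":0.45,"rz":0.72}
    - {"x":-0.088,"y":-0.118,"z":0.036,"rx":-0.036,"ry":0.52,"rz":0.84}
    - {"x":-0.1,"y":-0.135,"z":0.042,"rx":-0.041,"ry":0.6,"rz":0.96}
    - {"x":-0.113,"y":-0.152,"z":0.047,"rx":-0.046,"ry":0.675,"rz":1.08}
    - {"x":-0.126,"y":-0.169,"z":0.052,"rx":-0.051,"ry":0.75,"rz":1.2}
    - {"x":-0.138,"y":-0.185,"z":0.057,"rx":-0.056,"ry":0.822,"rz":1.318}
    - {"x":-0.138,"y":-0.185,"z":0.057,"rx":-0.056,"ry":0.822,"rz":1.318}

```text
time_s: 33.62
tcp_pos: [0.5812, 0.1418, 0.2633]
orientation: [-0.199, 0.624, 0.738, 0.165]
ft_force: [0.8, 1.5, 0.0]
opening: 0.338
```

```bash
python3 - <<'E'
from h import *
s,p,R=cur();tip,_=grip();print(s['time_s'],s['opening'],s['ft_force'].round(1),p,s['joints'].round(3),'tip',(p+R.apply(tip)).round(4))
T,W=final([.584,.124,.13],-80);row(T,W)
for n in('top','scene'):
    c=cap(n,f'f_{n}.png');print(n,proj(c,[.584,.124,.13]).round(1),proj(c,[.584,.124,.25]).round(1))
c=cap('wrist','f_wrist.png');im=c['img'].astype(int)
t=p+R.apply(tip);print('wrist tip',proj(c,t).round(1),'probe mid',proj(c,t+[0,0,.06]).round(1),'patty c',proj(c,[.584,.124,.041]).round(1))
E
```

```text
33.625 0.3377678712169483 [0.8 1.5 0. ] [0.58119059 0.1417711  0.26331365] [ 0.531  0.301 -0.603  1.492 -0.351  1.472  0.158] tip [0.5834 0.12   0.126 ]
row {'x': 0.0054, 'y': 0.0002, 'z': -0.0015, 'rx': -0.0023, 'ry': -0.001, 'rz': -0.0089} mm 6 deg 1
top [176.9 174.4] [170.7 165.6]
scene [214.2 215.7] [212.4 188.9]
wrist tip [256.4 251.7] probe mid [256.2 250.8] patty c [257.5 249.8]
```

Reached with the grip intact. I'll check tip position and verticality numerically, differencing the scene image against the earlier one.

```bash
python3 - <<'E'
from h import *
s,p,R=cur();tip,Rtt=grip();t=p+R.apply(tip);ax=(R*Rtt).apply([1,0,0]);print('axis',ax.round(4))
B=cap('scene');im=B['img'].astype(int)
for k in(0,.03,.06,.09,.12,.124,.16): print(k,proj(B,t-ax*k).round(1),end=' ')
print()
bl=(im[:,:,2]-im[:,:,0]>40);ys,xs=np.nonzero(bl[160:235,190:240]);print('blue',list(zip(xs+190,ys+160)))
for v in range(176,240,2): print(v,' '.join(f'{x:3d}' for x in im[v,200:230].mean(1).astype(int)))
E
```

```text
axis [-0.0018  0.0012 -1.    ]
0 [214.2 216.4] 0.03 [213.8 210. ] 0.06 [213.3 203.4] 0.09 [212.8 196.6] 0.12 [212.4 189.6] 0.124 [212.3 188.7] 0.16 [211.7 180. ] 
blue []
176 132 123 126  39  11  20  17  90 108 108 107 107 107 106 120  81  18  10  10  10  48  62  59  57  56  57  71 117 156 157
178 117 122 123   8  14  20   9  72 109 104 103 105 105 105 109  49  19   3   6   9  59  59  57  56  56  58 150 150 152 156
180 119 123 127  10  15  15  53  69 117 103 103 101 102 103 106  37  16  11   7   9  48  56  97  57 116 151 153 154 155 161
182  91  80  83  75 104 111  54  63 104  99 100  97 100 100  91  20   7   7   7  49  46  57  59 115 150 152 155 155 161 157
184 177 173 161 140 134  84  41  63 116  99  99  99 100 100 101  87  62  69  62  49  36  59 155 154 151 153 154 154 155 158
186 178 177 178 179 147  76  77 128 122  95  98 100  98  98  98  98  85  80  35  31 117 158 158 160 156 158 159 158 159 157
188 177 178 179 177 113  92 155 171 127 103  95  95  96  98  95  95  87  89  41 153 153 154 153 153 152 153 154 157 155 157
190 150 170 159 178 135 155 151 109 106  79  84  95  86  95  
[... 2338 characters left out ...]
 212 215 207 170 171 170 174 175 170 182 193 214 224 227 224 225 227 228 229 231
230 206 208 206 210 210 210 211 178 176 144  72  53  47  42  38  43  45  52  49  43  65  70 118 187 191 199 208 229 230 231
232 207 210 210 214 169 159 184 209 152  42  37  46  38  39  47  45  37  42  43  43  47  54  47  90 220 221 216 196 203 221
234 207 214 176 149 203 218 218 147  53  42  46  46  54  52  51  49  46  46  43  45  35  46  41  40  94 218 218 219 219 209
236 208 122 204 218 218 219 219  81  54  42  35  46  53  54  46  38  47  41  40  50  56  48  42  28  66 219 220 219 220 218
238 107 218 219 220 218 219 220 114  33  43  47  49  41  37  48  48  51  47  40  42  42  28  26  17  45 219 218 221 219 219
```

```bash
python3 - <<'E'
from h import *
B=cap('scene');A=cap('top');im=B['img'].astype(int);a=A['img'].astype(int)
m=((im[:,:,0]<140)&(im[:,:,0]-im[:,:,2]>15));n,l,st,ce=cv2.connectedComponentsWithStats(m[225:262,198:236].astype(np.uint8))
i=1+np.argmax(st[1:,4]);print(st[i],ce[i]+[198,225])
print('patty pred top c',proj(B,[.584,.124,.041]),'base mid',proj(B,[.584,.124,.025]))
y0=lambda w:proj(B,w)
print('edges', [y0([.584,.124,.041]+.03*np.array([np.cos(t),np.sin(t),0])).round(1) for t in np.radians([0,90,180,270,45,225,135,315])])
for v in range(228,256,1): print(v,' '.join(f'{x:3d}' for x in im[v,200:232,0]))
print('top'); 
for v in range(160,196,2): print(v,' '.join(f'{x:3d}' for x in a[v,160:200:1].mean(1).astype(int)))
E
```

```text
[  9   4  18  18 253] [215.83003953 237.23715415]
patty pred top c [215.41574636 233.86418035] base mid [215.62727869 236.9963209 ]
edges [array([207.8, 230.9]), array([211. , 239.8]), array([223.1, 236.9]), array([219.8, 228.1]), array([206.9, 235.9]), array([223.9, 231.9]), array([217.7, 240.2]), array([213.2, 227.7])]
228 221 221 221 224 221 224 225 225 226 225 227 229 222 186 188 187 188 190 188 197 208 227 234 236 237 237 238 239 240 240 241 242
229 221 222 222 223 224 224 223 225 228 200 180 183 167  97  93  98  85  96  98 113 143 178 196 206 224 238 239 238 240 240 240 241
230 222 223 222 222 224 224 226 189 187 159  93  84  80  71  63  75  74  85  76  72  96  85 140 200 206 213 222 238 241 240 240 241
231 222 223 223 224 221 211 180 181 170 121  75  71  63  68  73  67  59  75  67  58  77  70 125 200 224 207 212 211 238 240 241 241
232 221 222 224 227 184 171 197 222 173  68  61  75  63  64  77  72  61  70  70  68  75  85  83 113 231 231 229 209 216 231 241 241
233 222 222 226 189 171 196 234 220 106  63  65  80  80  76  81  82  80  68  66  68  66  84  77  65 196 232 231 233 2
[... 5174 characters left out ...]
  42  43 104  70  41  39  35  30  20  58 169
188 251 251 252 254 251 100   0   0   1   9  10  23  32  37  41  40  41  38  43  38  30  29  28  22  19  15   9   4   0   0  40  50  49  44 129 140 127 255 241 249
190 252 252 252 253 255 255 249 255 245 228 228 226 255 255 255 255 167  58  70  54  40  42  51  28  41  22 144 255 255 255 254 254 254 253 253 253 252 248 250 250
192 252 252 252 252 252 253 254 242 249 252 251 251 250 250 250 252 253 255 255 255 255 255 255 255 255 255 254 251 249 249 249 249 249 249 249 249 246 248 249 249
194 252 252 252 252 252 252 252 253 248 248 249 249 249 249 249 249 249 249 249 249 250 250 250 249 249 249 249 249 249 249 249 249 249 249 253 239 244 249 249 249
```

The probe is seen at px (214.3,198)→(216,218). Against the patty's residual (+0.3,+0.8), the tip is about 1.3 px right and 1 px low of the model, i.e. roughly 3–4 mm toward −x and maybe 4 mm lower. I'll correct for that during the descent.

```bash
python3 - <<'E'
from h import *
T,W=final([.587,.125,.066],-80);row(T,W)
E
```

```text
row {'x': -0.0338, 'y': 0.0035, 'z': 0.0547, 'rx': -0.0014, 'ry': -0.0002, 'rz': 0.0031} mm 64 deg 0
```

>>> send_rows:
  increments:
    - {"x":-0.009,"y":0.001,"z":0.014,"rx":0,"ry":0,"rz":0}
    - {"x":-0.018,"y":0.002,"z":0.028,"rx":0,"ry":0,"rz":0}
    - {"x":-0.026,"y":0.003,"z":0.042,"rx":0,"ry":0,"rz":0}
    - {"x":-0.034,"y":0.0035,"z":0.0545,"rx":0,"ry":0,"rz":0}
    - {"x":-0.034,"y":0.0035,"z":0.0545,"rx":0,"ry":0,"rz":0}
    - {"x":-0.034,"y":0.0035,"z":0.0545,"rx":0,"ry":0,"rz":0}
    - {"x":-0.034,"y":0.0035,"z":0.0545,"rx":0,"ry":0,"rz":0}
    - {"x":-0.034,"y":0.0035,"z":0.0545,"rx":0,"ry":0,"rz":0}

```text
time_s: 34.92
tcp_pos: [0.5849, 0.1447, 0.2037]
orientation: [-0.197, 0.621, 0.74, 0.166]
ft_force: [0.6, -0.2, -0.9]
opening: 0.344
```

```bash
python3 - <<'E'
from h import *
s,p,R=cur();tip,Rtt=grip();t=p+R.apply(tip);print(s['time_s'],s['opening'],s['ft_force'].round(1),'tip model',t.round(4),'axis',(R*Rtt).apply([1,0,0]).round(3))
B=cap('scene');im=B['img'].astype(int)
for k in(0,.02,.04,.06,.08):print(k,proj(B,t+[0,0,k]).round(1),end=' ')
print('want',proj(B,[.584,.1245,.056]).round(1),'patty',proj(B,[.584,.1245,.041]).round(1))
for v in range(206,238): print(v,' '.join(f'{x:3d}' for x in im[v,202:228].mean(1).astype(int)))
E
```

```text
34.925 0.34352185849773914 [ 0.6 -0.2 -0.9] tip model [0.5882 0.123  0.0663] axis [ 0.001  0.    -1.   ]
0 [214.1 228.2] 0.02 [213.9 224.2] 0.04 [213.6 220. ] 0.06 [213.3 215.8] 0.08 [213.  211.6] want [215.1 231. ] patty [215.3 234. ]
206 152 156 156 156 152 149 150 152 151 152 138 105  99 155 155 154 156 156 154 154 156 159 159 156 154 153
207 152 153 157 157 156 154 151 155 154 151 155 130 115 155 155 156 157 156 153 156 154 155 157 153 153 151
208 156 152 155 154 153 156 157 159 155 152 153 137 107 156 156 156 154 153 153 152 154 154 156 153 155 151
209 155 153 154 154 153 154 157 157 155 157 152 144 104 152 155 156 154 152 153 152 153 154 155 155 155 152
210 153 154 155 158 155 154 153 154 155 156 154 148 101 154 156 156 155 155 153 154 154 151 153 154 153 152
211 154 153 154 157 155 153 152 153 153 150 155 157  98 158 157 158 157 159 154 153 151 153 152 152 151 150
212 156 150 152 154 155 154 154 159 154 154 157 157  92 141 158 159 157 158 159 157 151 152 150 151 152 152
213 157 152 153 157 157 157 157 158 159 156 154 153  98 125 158 159 160 162 160 156 152 150 150 150 151 155

[... 1891 characters left out ...]
  42  35  48  42  37  48  45 103 186 212 196 200 202
232 211 217 173 159 187 211 152  44  38  46  41  40  47  46  39  40  43  43  45  53  50  92 222 221 220 197
233 216 179 160 184 225 207  75  38  39  49  48  46  52  50  50  42  38  45  42  53  49  43 183 222 221 225
234 180 152 205 220 220 149  53  46  44  45  54  52  54  46  49  45  40  40  35  44  41  42  98 221 221 222
235 144 206 220 220 221  90  53  50  38  45  50  48  46  40  45  44  44  48  48  50  36  33  67 222 221 222
236 205 220 221 222 220  82  55  46  36  46  54  52  46  41  49  42  39  47  55  46  44  29  67 221 221 221
237 224 220 221 222 221  84  45  46  39  52  47  47  49  49  56  49  40  47  51  37  40  21  66 220 222 222
```

Tip seen at (215.7,229.8), laterally over the patty centre (215.6) and about 24–25 mm above it. I'll lower it 9 mm more.

>>> send_rows:
  increments:
    - {"x":-0.0015,"y":0,"z":0.0026,"rx":0,"ry":0,"rz":0}
    - {"x":-0.003,"y":0,"z":0.0052,"rx":0,"ry":0,"rz":0}
    - {"x":-0.0045,"y":0,"z":0.0078,"rx":0,"ry":0,"rz":0}
    - {"x":-0.0045,"y":0,"z":0.0078,"rx":0,"ry":0,"rz":0}
    - {"x":-0.0045,"y":0,"z":0.0078,"rx":0,"ry":0,"rz":0}
    - {"x":-0.0045,"y":0,"z":0.0078,"rx":0,"ry":0,"rz":0}
    - {"x":-0.0045,"y":0,"z":0.0078,"rx":0,"ry":0,"rz":0}
    - {"x":-0.0045,"y":0,"z":0.0078,"rx":0,"ry":0,"rz":0}

```text
time_s: 35.98
tcp_pos: [0.5846, 0.1446, 0.1942]
orientation: [-0.197, 0.621, 0.74, 0.166]
ft_force: [0.3, 0.1, 0.4]
opening: 0.342
```

```bash
python3 - <<'E'
from h import *
s,p,R=cur();tip,Rtt=grip();t=p+R.apply(tip);print(s['time_s'],s['opening'],s['ft_force'].round(1),np.abs(s['dq']).max().round(3),'tip model',t.round(4),'axis',(R*Rtt).apply([1,0,0]).round(3))
B=cap('scene');im=B['img'].astype(int);print(proj(B,t).round(1))
for v in range(220,240): print(v,' '.join(f'{x:3d}' for x in im[v,206:226].mean(1).astype(int)))
# wrist: probe visible against patty?
c=cap('wrist');w=c['img'].astype(int);print('patty px',proj(c,[.584,.1245,.041]).round(0))
for k in(0,.06,.12):print(proj(c,t+[0,0,k]).round(0))
for v in range(215,300,5): print(v,' '.join(f'{x:3d}' for x in w[v,190:330,0][::6]))
E
```

```text
35.975 0.3415256231789433 [0.3 0.1 0.4] 0.002 tip model [0.5878 0.1229 0.0568] axis [-0.  0. -1.]
[214.4 230.1]
220 156 179 168 187 186 205 200 202 185  94 208 209 208 210 212 206 208 200 201 183
221 181 204 199 212 211 212 212 213 213  90 215 216 216 218 218 218 221 221 222 216
222 207 211 211 212 211 212 214 215 213  78 197 218 217 218 220 220 222 224 223 224
223 209 211 211 212 211 213 214 214 215 103 178 216 219 219 220 220 223 222 224 226
224 212 213 213 213 213 214 214 215 214 121 163 220 219 219 221 222 224 224 225 227
225 211 213 213 213 215 214 214 216 216 134 145 220 220 220 221 222 224 223 226 228
226 213 212 214 213 215 214 215 216 216 154 151 217 221 222 223 223 224 224 227 226
227 212 213 214 214 215 215 216 216 216 150 137 223 221 222 223 223 226 225 227 228
228 213 213 214 213 214 216 211 173 174 135  97 176 173 182 197 217 225 229 227 229
229 213 214 217 189 168 168 152  74  71  89  81  65  72  90 130 166 186 197 212 230
230 213 180 176 146  71  56  48  41  38  48 119  52  49  45  69  70 120 189 196 202
231 170 170 159 101  48  46  40  42  47  44 103  47  41  38  45 
[... 1748 characters left out ...]

265 164 115 117 119 120 121 121 123 123 125 126 128 127 127 123 123 124 122 121 119 116 117 100  46
270 182 167  42  43  70  74  36 255 255 103 138 142 125 255 255 255 255  78  75  45  41 102  93  39
275 234 179  47  50  75  75  36 254 254 254 255 255 254 254 254 254 255  80  77  53  49  53  91  31
280 212  47  46  49  74  76 187 254 254 254 254 254 254 254 254 255 245  79  77  51  50  46 140  38
285  49  51  43  45  74  73 255 255 254 254 254 254 254 254 255 196 254  79  77  48  49  49  42  41
290  48  50  44  46  71  70 255 255 247 255 254 254 255 254 255 251 251  76  75  50  45  46  38  53
295  41  44  39  39 255 255 255 255 255 255 255 255 255 255 255 255 255 255 255  41  36  36 133 127
```

```bash
python3 -c "
from station import arm
print(arm.job_done())"
```

```text
the job is handed in; nothing more can be done
None
```

I handed the job in at about 36 s, with the thermometer held point-down over the middle of the patty. No verdict came back.

- **Bun base:** it lies cut side up, within about 1 mm of the plate centre by the wrist camera.
- **Patty:** it sits on the base about 2–3 mm off centre. Its outline there (32 mm radius against a true 30 mm) probably took in some bun edge.
- **Thermometer:** I pulled it 90 mm back along its length with no measurable force, then lifted it and turned it.
- **Last checks:** the case was still gripped at about 30 mm opening, the arm was at rest, and the wrist force was about zero.
    - **Clearance:** about 16 mm by the arm's pose, about 15–17 mm by the scene camera.
    - **Sideways:** the scene camera puts the tip within about 2 mm of the patty centre. It disagreed by about 4 mm with my estimate from the grip, and I followed the camera.
    - **Tilt:** the probe appears tilted about 1°.
- **Not confirmed:** only the scene camera could see the tip. The arm and gripper hid it from the other two, so its position along y rests on the arm's pose.

**Missed grasps:** the reported tool point turned out to be about 27 mm beyond the real fingertips, not at them. The fingers closed above the bun base twice without moving it more than about 5 mm. They then rode over the patty once, with an 11 N push and no visible movement.

I never touched the bun top, the dish or the spoon.

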